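# Fasten the match cabinet

### The job

Fasten the low match cabinet so that small children cannot open it: swing the hasp shut against its door so that the brass staple comes through, and drop the red T-handled pin all the way down through the staple's eye, so that it hangs upright with its handle resting on the staple. The pin has slid handle-first under the low wooden riser with only its tip showing, so it has to be drawn out by the tip, laid down and taken again nearer the handle. Leave the coasters, timer, match tin and funnel where they stand.

Things in the scene. Friction and masses are not known exactly. Their poses are not given: they have to be found in the camera images.
- eye (a point): Centre of the staple's eye, level with the staple's top face (133 mm above the worktop). The staple is a level brass plate, 6 mm thick, 50 mm wide, sticking 72 mm straight out of the cabinet's front; its eye is a square hole 25 x 25 mm straight down through it, in mid-width, centred 45 mm out from the front. Axes: -x straight out of the front, +y left along it (seen from the robot), z up
- hasp_hinge (a point): Point on the upright hinge axis of the hasp, 130 mm above the worktop, 12 mm out from the cabinet's front and 85 mm to +y of the eye. Axes as the cabinet's: -x out of the front, +y left, z up
- hasp (a joint): Angle of the hasp, a slotted steel strap on an upright hinge, 175 mm long, 4 mm thick, 44 mm high (108 to 152 mm above the worktop). 0 = shut: along the front, pointing to the cabinet's -y, the staple through its slot. Grows as it swings out; at 1.57 it points straight out of the front. Turns freely (under 1 N at the tab), stays where left, stops at 0 and 2.2
- hasp_tab (a point): Middle of the blue tab at the hasp's free end, 157 mm from the hinge axis, 130 mm above the worktop. Tab 36 mm long along the strap, 12 mm thick, 50 mm high (105 to 155 mm above the worktop). When shut it lies 6 mm off the cabinet's front, so the last of the swing is a push on its outer face; the staple's near edge is then 29 mm from the tab's near end
- pin_mid (a point): Centre of the red pin's shank, on its axis. Shank round, 18 mm across, 110 mm long, the last 8 mm at the tip tapered to 10 mm; at the other end a T handle, a square bar 18 x 18 mm, 56 mm long. About 70 g. x axis: along the shank from tip to handle; y along the bar. Lying flat, its axis is 9 mm above the worktop. Starts under the riser with 28 to 34 mm of the tip out of the mouth
- pin_neck (a point): On the pin's axis, 55 mm from pin_mid towards the handle, level with the underside of the T bar (what rests on the staple). Axes as pin_mid
- pin_tip (a point): End of the pin's tip, on its axis, 55 mm from pin_mid away from the handle. Axes as pin_mid
- riser_mouth (a point): Middle of the open mouth of the low wooden riser, 16 mm above the worktop. -x points straight out of the mouth (level), y across it, z up. The riser is a fixed board 150 x 150 mm on two side legs; top 42 mm above the worktop, opening 130 mm wide and 32 mm high, running straight through
- cabinet: Low match cabinet, a pale wooden box fixed to the worktop, 380 mm wide, 170 mm high, 160 mm deep; its grey door is shut and does not move. Origin on the worktop under the middle of its front face, 55 mm to +y of the eye. -x points straight out of the front (towards the robot), +y left, z up
- coasters: Stack of square bamboo coasters, 88 x 88 x 35 mm, loose on the riser (its top 77 mm above the worktop), set back about 50 mm behind the mouth. Origin at the centre of its underside. Not to be disturbed
- timer: Loose round plastic kitchen timer, 68 mm across, 50 mm high, on the worktop; origin at the centre of its underside. Not to be disturbed
- match_tin: Loose tin of matches, 74 x 48 x 37 mm, on the worktop; origin at the centre of its underside. Not to be disturbed
- funnel: Loose green funnel standing mouth down on the worktop, 84 mm across, 85 mm high; origin at the centre of its underside. Not to be disturbed
Not all that is in view belongs to the job. Of the things like the part that bears pin_mid, leave any that is turquoise; of the rest the smaller one is meant.

How it is judged (in metres and radians):
At the end, for the whole second after the job is handed in: The hasp is shut to within 0.15 rad and still. The pin hangs (it may swing a little) through the staple's eye: neck within 12 mm sideways of the eye's centre and at most 8 mm above the staple's top, tip at least 95 mm below that top and within 35 mm sideways of the eye's centre (value of joint hasp below 0.15 rad and horizontal distance between pin_neck and eye below 0.012 m and z of pin_neck in the frame of eye below 0.008 m and z of pin_tip in the frame of eye below -0.095 m and horizontal distance between pin_tip and eye below 0.035 m and distance between pin_mid and eye below 0.065 m and velocity of joint hasp between -0.05 and 0.05 rad/s); the robot touches nothing.
It fails at once if the coasters is shifted by more than 30 mm or tipped over (distance of coasters from where it was at the start of the episode above 0.03 m or angle between coasters's own z axis and vertical above 0.5 rad).
It fails at once if the timer is shifted by more than 30 mm or tipped over (distance of timer from where it was at the start of the episode above 0.03 m or angle between timer's own z axis and vertical above 0.5 rad).
It fails at once if the match tin is shifted by more than 30 mm or tipped over (distance of match_tin from where it was at the start of the episode above 0.03 m or angle between match_tin's own z axis and vertical above 0.5 rad).
It fails at once if the funnel is shifted by more than 30 mm or tipped over (distance of funnel from where it was at the start of the episode above 0.03 m or angle between funnel's own z axis and vertical above 0.5 rad).
It also fails if it takes over 72 s, if anything falls off the work surface, if the arm or the gripper's body presses on something with over 40 N, if the wrist force passes 120 N, or if a joint passes its speed limit or range.

### The arm

A 7-joint arm with a two-finger parallel gripper is mounted at the origin on the work surface. World frame = base frame: x ahead of the robot, y to its left, z up, the work surface at z = 0. Lengths are in mm, angles in rad, forces in N, time in s.
With the tool pointing down it reaches from about 425 to 1025 mm from the base axis. Payload 9.4 kg.
Tool frame: the origin (TCP) lies between the finger pads; the fingertips stand 8 mm ahead of it and the grasp point (between the pads) lies 11 mm behind it (env.tip_extent is the distance from the TCP to the fingertips, in mm); x points along the fingers, z is the direction in which the jaws open and shut, and the axes are right-handed (so a half turn about x gives the same grasp; the last joint's range is limited). The gripper opens to 85 mm and grips with 20 to 120 N. Pads are 22 mm wide; open, the fingers measure 114 mm over their backs; the gripper's body (76 mm by 85 mm) begins 54 mm behind the grasp point. The pads swing forward as they close: fully open they stand 13 mm farther back than shut.
Start: joints at [1.219, 0.599, -0.003, 1.599, 0.002, 0.943, -0.08], TCP at [196.723, -697.8, 239.275] pointing down, gripper open.
Joint ranges: [-2.57, 2.57], [-0.35, 1.97], [-1.29, 1.29], [0.11, 2.56], [-1.05, 4.19], [0.11, 1.86], [-2.63, 2.63]. Speed limits (rad/s): [2.22, 2.22, 3.01, 3.01, 3.14, 3.14, 3.14].

### API

Orientations are given as [roll, pitch, yaw] about the fixed x, y, z axes, in that order (R = Rz(yaw) Ry(pitch) Rx(roll)).
In Python, from workcell import sense, eyes, workorder, env gives the robot as it stands.
- The arm moves only by the tool play_rows, never from a script. Its argument "increments" is one flat list of numbers, 7 for each row, row after row: the turn, a rotation vector about the tool's x, y, z in degrees, then the shift along the tool's x, y, z in mm, then the gripper's target within -1 to 1 (fully open at 1, half-way at 0, shut at -1). A call has 1 to 8 rows; each row is the pose to reach, as a shift and turn from the pose commanded when the call began, along the tool's axes at that moment; what a row does not reach only later rows make up. A row lasts 1/8 s, in which the tool goes at most 62.5 mm and 10.7 degrees, less where a joint would pass 70% of its speed; a pose out of reach is approached as far as the arm can. A call with a gripper value outside its range is refused whole. The fingers move at their own pace and stop on an object; "force" is the grip in N (left out, the last holds). Time passes only in rows, so rows that repeat a pose let the fingers close. It gives the time, the measured TCP pose, the force and the opening at its end, in the units of the state.
- sense(): the state, without advancing time (a new reading comes with each control period).
- eyes.read_camera(name): name is "scene" or "top" or "wrist"; returns the picture (420x560x3 uint8, red, green, blue); there is no depth.
- eyes.camera_model(name): a dict with "fx", "fy", "cx", "cy" (pixels), "position" and "rotation" of the camera in the world. Camera axes: x right, y down, z forward; pixel columns grow to the right and rows downward; lengths in mm; the calibration is good to about 2 mm. A picture is of the moment at which its call begins: read the wrist's pose just before it. camera_model takes no time and is no camera call; for the wrist camera it gives the pose at the moment of the call.
- workorder.hand_in(): hands the job in, once; it reports no verdict.
The state is a dict: "t": time; "joints": joint angles; "qd": joint speeds; "tau": joint torques, N m; "eef_pos": TCP position; "tool_rot": TCP orientation; "ft_force": force on the tool from outside, world axes, zero at the start; "moment": the same for the moment, N m; "gripper_width": finger opening in mm.
Only numpy, scipy, OpenCV 4.12 (cv2) and the standard library are available. Lean on these libraries where they do the work, as an engineer would, in place of code of your own. Each camera call takes 0.05 s, during which the arm holds its last target.

## Working session

There is one attempt and no reset: what is moved stays moved. The work goes in short steps, Python scripts to look and compute and a tool call to move; the robot and the scene stay as the last step left them, time stands still between calls to the robot, and variables do not carry over. Pictures are saved under pics/ and viewed, and the job is handed in when it is done.

Besides the shell and the picture viewer there is one more tool, called after "Emit:" as a command line: name --argument value ..., lists and objects as JSON in quotes. play_rows: Moves the arm, as the interface text tells. Its arguments: {"type":"object","properties":{"increments":{"type":"array"},"force":{"type":"number"}},"required":["increments"]}

```bash
ls; mkdir -p pics; python3 - <<'E'
from workcell import sense, eyes, workorder, env
import cv2
s=sense();print(s)
for n in("scene","top","wrist"):
    m=eyes.camera_model(n);print(n,m)
    cv2.imwrite(f"pics/{n}0.png",cv2.cvtColor(eyes.read_camera(n),cv2.COLOR_RGB2BGR))
E
```

```text
pics
{'t': 0.0, 'joints': array([ 1.21930028,  0.60018247, -0.00254413,  1.60016731,  0.00181593,
        0.94289335, -0.07983688]), 'qd': array([-4.41723676e-04, -1.65717977e-05, -1.95823525e-04,  7.14933936e-04,
        1.16071412e-03,  5.80021785e-04, -1.21171529e-03]), 'tau': array([-7.78548874e-04, -7.76462674e+01,  1.56485941e+00, -2.58010501e+01,
        1.22992293e-02,  9.23488144e-03,  4.27829036e-05]), 'eef_pos': array([ 196.57852639, -697.34065696,  238.36215037]), 'tool_rot': array([-3.0430145 ,  1.56914782,  1.9442023 ]), 'ft_force': array([-0.42854668,  0.9821865 , -0.06644782]), 'moment': array([0.02009325, 0.01785173, 0.01843632]), 'gripper_width': 85.56008654366062}
scene {'fx': 392.9459823870229, 'fy': 392.9459823870229, 'cx': 281.79588269754424, 'cy': 203.92562872456344, 'position': array([875.25808577, 464.22788552, 645.40851889]), 'rotation': array([-2.27955172,  0.02045481,  2.54601008])}
top {'fx': 423.49039646022663, 'fy': 423.49039646022663, 'cx': 283.4765649736076, 'cy': 213.17575331275614, 'position': array([ 323.49132051,  -53.20704201, 1165.61758187]), 'rotation': array([-2.91893471e+00,  1.18596828e-03, -1.53543344e+00])}
wrist {'fx': 331.8753732753504, 'fy': 331.8753732753504, 'cx': 279.6912948695701, 'cy': 210.26295267690023, 'position': array([ 271.64578991, -676.0189544 ,  372.39435283]), 'rotation': array([ 2.83508036e+00,  1.19963742e-03, -1.29525928e+00])}
```

View pics/scene0.png

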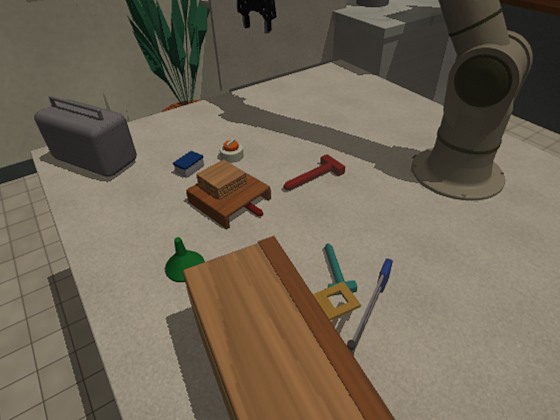

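View pics/top0.png

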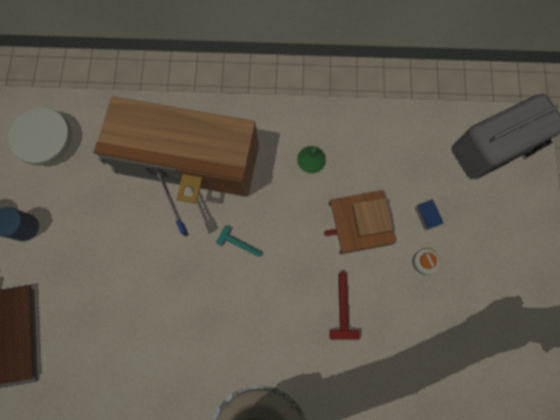

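View pics/wrist0.png

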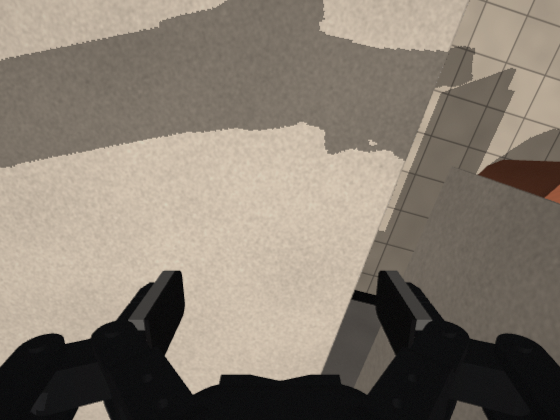

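The pictures show three T-pins. In the top view they are turquoise (240,242), a long red one (344,305), and a red tip at the riser mouth (331,233). I leave the turquoise one. The red one under the riser should be the smaller of the other two, and I'll check that in enlarged crops.

```bash
cat > h.py <<'E'
import numpy as np, cv2
from scipy.spatial.transform import Rotation as R
from workcell import sense, eyes, workorder, env
def rot(e): return R.from_euler('xyz',e).as_matrix()
def ray(m,u,v):
    d=rot(m['rotation'])@np.array([(u-m['cx'])/m['fx'],(v-m['cy'])/m['fy'],1.]); return np.array(m['position']),d
def onz(m,u,v,z):
    p,d=ray(m,u,v); return p+d*(z-p[2])/d[2]
def proj(m,P):
    c=(np.array(P,float)-m['position'])@rot(m['rotation']); return np.array([m['fx']*c[...,0]/c[...,2]+m['cx'],m['fy']*c[...,1]/c[...,2]+m['cy']]).T
def tri(a,b):
    A=[];B=[]
    for p,d in(a,b):
        d=d/np.linalg.norm(d);M=np.eye(3)-np.outer(d,d);A.append(M);B.append(M@p)
    return np.linalg.lstsq(np.vstack(A),np.hstack(B),rcond=None)[0]
def save(n,img): cv2.imwrite(n,cv2.cvtColor(img,cv2.COLOR_RGB2BGR))
def crop(src,dst,x,y,w,h,k):
    im=cv2.imread(src)[y:y+h,x:x+w]; cv2.imwrite(dst,cv2.resize(im,None,fx=k,fy=k,interpolation=cv2.INTER_CUBIC))
E
python3 - <<'E'
from h import *
crop('pics/top0.png','pics/t_r.png',310,180,130,100,6)
crop('pics/top0.png','pics/t_c.png',90,90,180,140,4)
crop('pics/scene0.png','pics/s_r.png',160,120,200,150,4)
crop('pics/scene0.png','pics/s_c.png',240,220,180,150,4)
E
```

```text
(no output)
```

View pics/t_r.png

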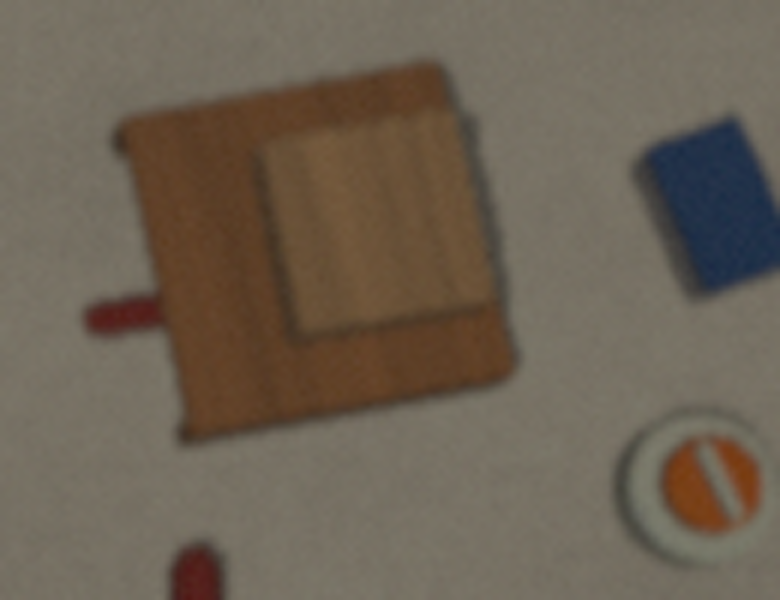

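View pics/t_c.png

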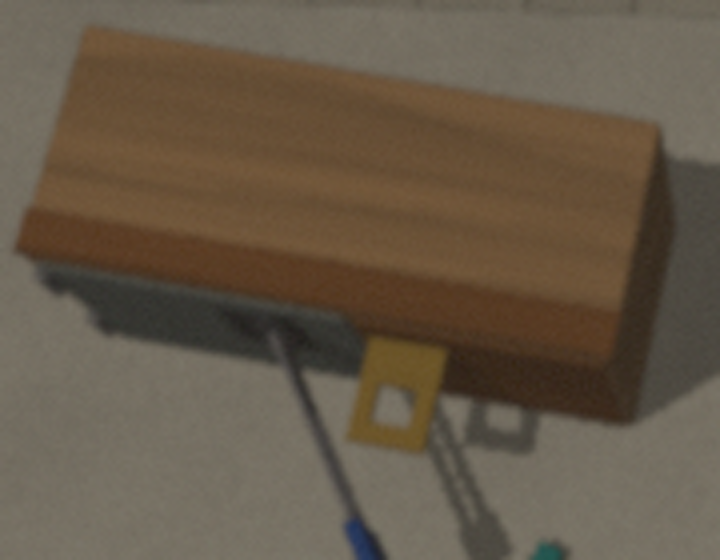

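View pics/s_r.png

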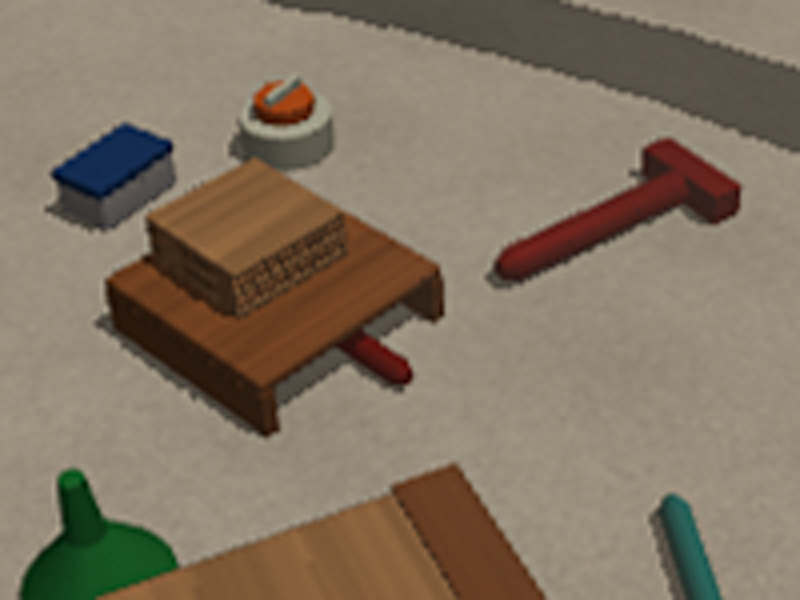

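View pics/s_c.png

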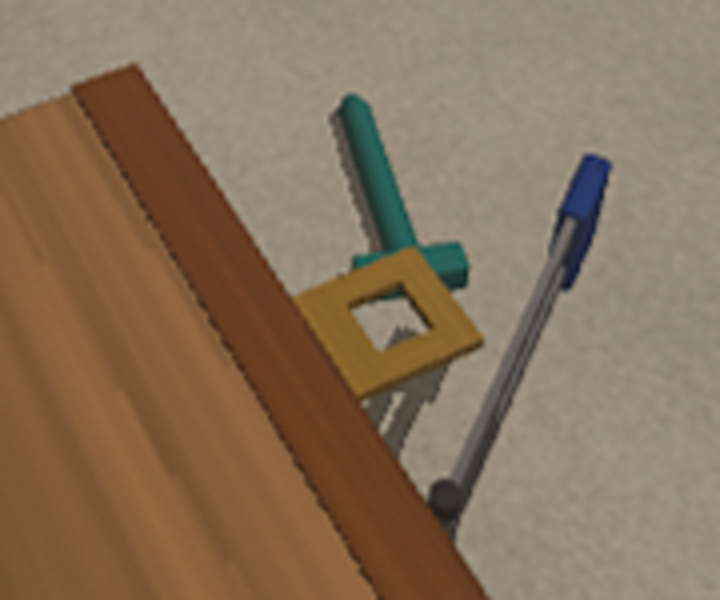

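```bash
python3 - <<'E'
from h import *
T=eyes.camera_model('top');S=eyes.camera_model('scene')
t6=lambda u,v:(310+u/6,180+v/6)
t4=lambda u,v:(90+u/4,90+v/4)
s4=lambda u,v:(240+u/4,220+v/4)
sr=lambda u,v:(160+u/4,120+v/4)
print('tip',onz(T,*t6(86,320),8), onz(S,*sr(408,374),8))
print('shaft at mouth',onz(T,*t6(160,312),18),onz(T,*t6(125,317),18))
a=onz(T,*t6(132,124),42);b=onz(T,*t6(186,437),42);c=onz(T,*t6(440,65),42);d=onz(T,*t6(515,370),42)
print('riser top',a,b,c,d,np.linalg.norm(a-b),np.linalg.norm(a-c))
print('yaw across',np.degrees(np.arctan2(*(a-b)[[1,0]])),np.degrees(np.arctan2(*(d-b)[[1,0]])),np.degrees(np.arctan2(*(c-a)[[1,0]])))
for u,v in[(112,282),(276,434),(440,315),(440,270),(256,388)]: print('sc riser',onz(S,*sr(u,v),42 if (u,v) in[(440,270),(256,388),(112,282)] else 0))
for p in [(380,385),(416,390),(408,428),(372,422),(348,438),(425,450),(394,406)]: print('eyeT',onz(T,*t4(*p),133).round(1))
for p in [(348,308),(402,284),(436,330),(384,352),(391,318)]: print('eyeS',onz(S,*s4(*p),133).round(1))
print('eye tri',tri(ray(T,*t4(394,406)),ray(S,*s4(391,318))))
p=onz(T,*t4(15,250),170);q=onz(T,*t4(612,362),170);print('front',p,q,np.linalg.norm(p-q),np.degrees(np.arctan2(*(p-q)[[1,0]])))
print('tab T', [onz(T,*t4(*x),155).round(1) for x in[(350,522),(378,585)]],'S',[onz(S,*s4(*x),155).round(1) for x in[(598,157)]])
print('hinge T',onz(T,*t4(275,330),152),'S',onz(S,*s4(446,495),152))
print('funnel',onz(T,312,160,40),'tin',onz(T,430,214,37),'timer',onz(T,427,262,50),'turq', onz(T,219,236,9),onz(T,262,254,9))
E
python3 -c "
from h import crop
crop('pics/top0.png','pics/t_tab.png',150,165,120,100,6)"
```

```text
tip [ 532.08643994 -157.8000544     8.        ] [ 528.07577317 -157.01275991    8.        ]
shaft at mouth [ 535.19695024 -190.74086607   18.        ] [ 532.30703953 -174.73379652   18.        ]
riser top [ 617.44682363 -174.4300716    42.        ] [ 474.82874668 -199.8279303    42.        ] [ 650.34373378 -315.33596186   42.        ] [ 510.04407065 -346.43475691   42.        ] 144.86188974788243 144.69511604417073
yaw across 10.097550710195865 -76.4932975785495 -76.85870144323924
sc riser [ 651.17242986 -302.68374163   42.        ]
sc riser [ 615.38943112 -165.0899624     0.        ]
sc riser [ 477.0065393  -200.94712473    0.        ]
sc riser [ 479.27975072 -194.32226014   42.        ]
sc riser [ 623.71099735 -164.09330171   42.        ]
eyeT [618.3 208.5 133. ]
eyeT [615.8 185.4 133. ]
eyeT [590.8 188.4 133. ]
eyeT [593.9 211.4 133. ]
eyeT [583.  225.6 133. ]
eyeT [576.9 176.5 133. ]
eyeT [604.9 198.4 133. ]
eyeS [616.5 189.9 133. ]
eyeS [591.8 193.3 133. ]
eyeS [595.2 217.3 133. ]
eyeS [618.1 213.5 133. ]
eyeS [605.8 203.1 133. ]
eye tri [604.88291952 200.29987351 129.41639862]
front [687.11273773 434.06744212 170.        ] [627.39614747  58.10287636 170.        ] 380.6775878076155 80.97477990976074
tab T [array([524.8, 213.6, 155. ]), array([486.6, 193.2, 155. ])] S [array([497.1, 202.4, 155. ])]
hinge T [646.41377558 272.62237734 152.        ] S [647.26310923 278.59733723 152.        ]
funnel [ 733.7686362  -117.40747433   40.        ] tin [ 590.5470186  -442.70016498   37.        ] timer [ 457.48834105 -425.02533204   50.        ] turq [514.17802468 133.43198798   9.        ] [468.44154273  12.18983479   9.        ]
```

View pics/t_tab.png

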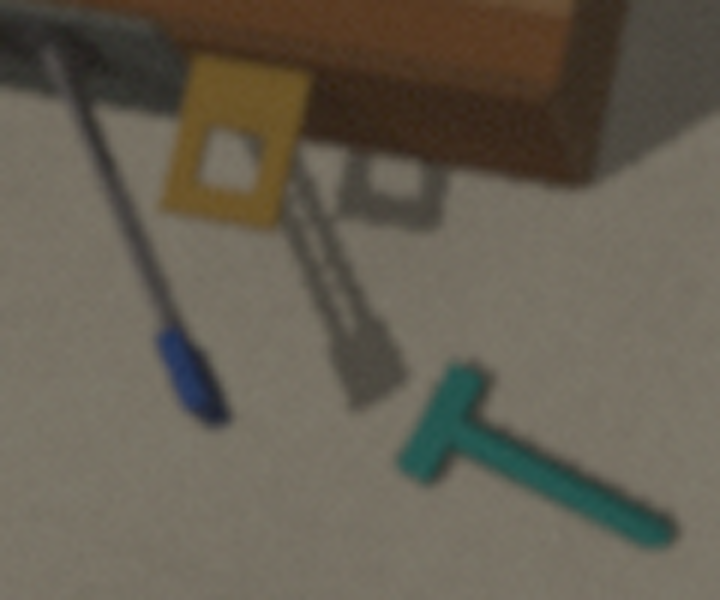

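```bash
cat >> h.py <<'E'
def goal(p, down_yaw=None, Rm=None, s=None, n=1):
    """relative turn(deg)/shift(mm) to bring TCP to p; down_yaw: yaw deg of tool z with tool pointing down"""
    s=s or sense(); R0=rot(s['tool_rot']); 
    if down_yaw is not None:
        a=np.radians(down_yaw); z=np.array([np.cos(a),np.sin(a),0]); x=np.array([0,0,-1.]); Rm=np.column_stack([x,np.cross(z,x),z])
    if Rm is None: Rm=R0
    w=np.degrees(R.from_matrix(R0.T@Rm).as_rotvec()); d=R0.T@(np.array(p,float)-s['eef_pos'])
    print('turn',w.round(1),'shift',d.round(1)); return w,d
def st():
    s=sense(); R0=rot(s['tool_rot']); print('t',round(s['t'],2),'p',s['eef_pos'].round(1),'q',s['joints'].round(3),'w',round(s['gripper_width'],1),'F',s['ft_force'].round(1)); print('x',R0[:,0].round(3),'y',R0[:,1].round(3),'z',R0[:,2].round(3)); 
    open('log.txt','a').write(repr((list(s['joints']),list(s['eef_pos']),list(s['tool_rot'])))+'\n'); return s
E
python3 - <<'E'
from h import *
st(); print(env.tip_extent)
for y in(8,10,190): goal([505,-220,250],y)
E
```

```text
t 0.15 p [ 196.6 -697.5  238.6] q [ 1.219  0.6   -0.002  1.6    0.002  0.943 -0.08 ] w 85.3 F [-0.4  0.2  0.5]
x [-0.     0.001 -1.   ] y [ 0.962  0.271 -0.   ] z [ 0.271 -0.962 -0.001]
8.0
turn [-82.3  -0.1  -0. ] shift [ -11.   426.4 -375.9]
turn [-84.3  -0.1  -0. ] shift [ -11.   426.4 -375.9]
turn [95.7 -0.   0.1] shift [ -11.   426.4 -375.9]
```

Emit:
play_rows --increments '[-84,0,0,-10,455,-370,1,-84,0,0,-10,455,-370,1,-84,0,0,-10,455,-370,1,-84,0,0,-10,455,-370,1,-84,0,0,-10,455,-370,1,-84,0,0,-10,455,-370,1,-84,0,0,-10,455,-370,1,-84,0,0,-10,455,-370,1]' --force 40

```text
t: 1.15
eef_pos: [485.3, -287.4, 247.9]
tool_rot: [-1.196, 1.571, -1.021]
ft_force: [0.4, -1.0, 0.3]
gripper_width: 85.6
```

```bash
python3 - <<'E'
from h import *
st()
goal([535,-215,250],10)
E
```

```text
t 1.15 p [ 485.3 -287.4  247.9] q [ 0.76   0.429 -0.452  1.944  0.25   0.823  0.347] w 85.6 F [ 0.4 -1.   0.3]
x [ 0. -0. -1.] y [-0.174  0.985 -0.   ] z [0.985 0.174 0.   ]
turn [0. 0. 0.] shift [-2.1 62.6 61.6]
```

Emit:
play_rows --increments '[0,0,0,0,60,60,1,0,0,0,0,60,60,1,0,0,0,0,60,60,1]'

```text
t: 1.52
eef_pos: [534.4, -217.7, 247.7]
tool_rot: [1.162, 1.57, 1.336]
ft_force: [-0.2, 0.1, -0.6]
gripper_width: 86.0
```

```bash
python3 - <<'E'
from h import *
st(); m=eyes.camera_model('wrist'); save('pics/w1.png',eyes.read_camera('wrist')); print(m)
E
```

```text
t 1.52 p [ 534.4 -217.7  247.7] q [ 0.613  0.446 -0.455  1.916  0.257  0.837  0.197] w 86.0 F [-0.2  0.1 -0.6]
x [ 0.     0.001 -1.   ] y [-0.173  0.985  0.001] z [0.985 0.173 0.   ]
{'fx': 331.8753732753504, 'fy': 331.8753732753504, 'cx': 279.6912948695701, 'cy': 210.26295267690023, 'position': array([ 521.70575878, -141.12731016,  381.62182029]), 'rotation': array([ 2.83562032e+00, -3.13755295e-04,  1.74521834e-01])}
```

View pics/w1.png

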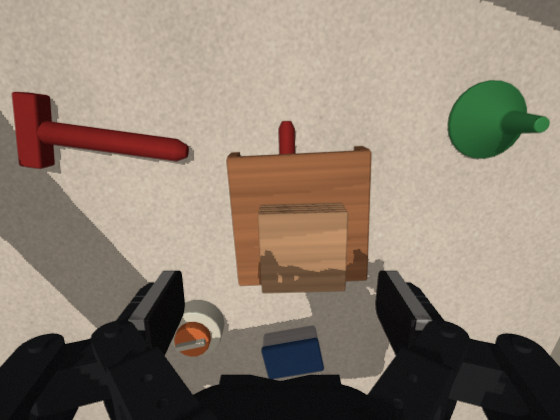

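```bash
python3 - <<'E'
from h import *
crop('pics/w1.png','pics/w1c.png',215,105,170,100,4)
E
```

```text
(no output)
```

View pics/w1c.png

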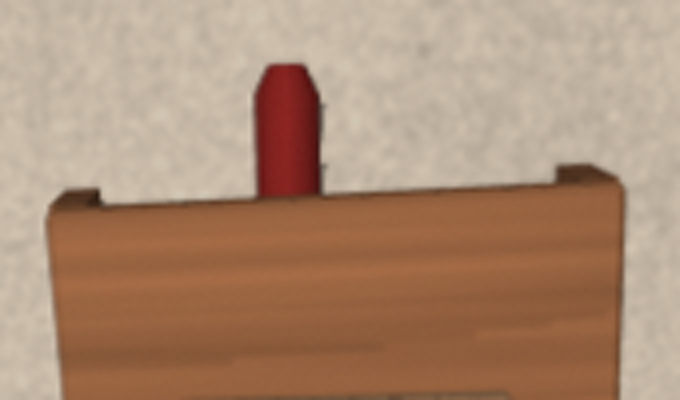

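```bash
python3 - <<'E'
from h import *
m={'fx':331.875,'fy':331.875,'cx':279.691,'cy':210.263,'position':np.array([521.706,-141.127,381.622]),'rotation':[2.83562,-.00031375,.174522]}
g=lambda u,v,z:onz(m,215+u/4,105+v/4,z)
tip=g(286,65,9);b=g(289,195,9);t2=g(287.5,100,9)
print(tip,t2,b,np.degrees(np.arctan2(*(b-t2)[[1,0]])),np.linalg.norm(b-tip), np.linalg.norm(g(255,100,9)-g(320,100,9)))
L=g(50,215,42);Rr=g(622,188,42);print(L,Rr,np.degrees(np.arctan2(*(Rr-L)[[1,0]])))
print('legs',g(97,190,0),g(556,168,0))
d=(b-t2);d/=np.linalg.norm(d);c=tip+14*d;print('grasp',c); 
goal([c[0],c[1],60],np.degrees(np.arctan2(*(d)[[1,0]]))+90)
E
```

```text
[ 531.94406702 -155.95356792    9.        ] [ 534.01118294 -164.98566522    9.        ] [ 539.07923387 -190.34576847    9.        ] -78.69869157655407 35.12455073602504 17.776033602781677
[ 478.26363015 -201.60437478   42.        ] [ 620.59219917 -169.5490232    42.        ] 12.692423242011252
legs [ 485.21022078 -199.6602718     0.        ] [ 612.89590808 -170.83793898    0.        ]
grasp [ 534.68762655 -169.68211049    9.        ]
turn [-1.5 -0.  -0. ] shift [187.5  48.8  10. ]
```

Emit:
play_rows --increments '[-1.5,0,0,60,30,7,0,-1.5,0,0,120,49,10,0,-1.5,0,0,175,49,10,0,-1.5,0,0,205,49,10,0,-1.5,0,0,225,49,10,0,-1.5,0,0,236,49,10,0,-1.5,0,0,236,49,10,0,-1.5,0,0,236,49,10,0]'

```text
t: 2.58
eef_pos: [535.2, -170.3, 12.6]
tool_rot: [-0.604, 1.57, -0.409]
ft_force: [-0.5, 0.7, -0.4]
gripper_width: 42.7
```

```bash
python3 - <<'E'
from h import *
st(); save('pics/w2.png',eyes.read_camera('wrist'))
E
```

```text
t 2.58 p [ 535.2 -170.3   12.6] q [ 0.362  0.756 -0.23   2.112  0.513  0.325 -0.101] w 42.7 F [-0.5  0.7 -0.4]
x [ 0.001 -0.    -1.   ] y [-0.194  0.981 -0.001] z [0.981 0.194 0.001]
```

View pics/w2.png

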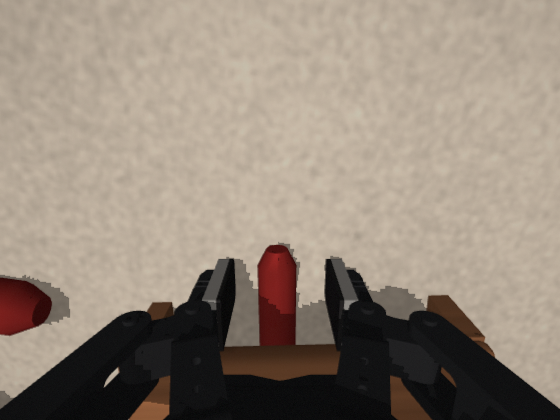

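Emit:
play_rows --increments '[0,0,0,0,0,0,-1,0,0,0,0,0,0,-1,0,0,0,0,0,0,-1,0,0,0,0,0,0,-1,0,0,0,0,15,0,-1,0,0,0,0,30,0,-1,0,0,0,0,45,0,-1,0,0,0,0,60,0,-1]' --force 40

```text
t: 3.62
eef_pos: [523.9, -111.2, 12.5]
tool_rot: [-0.803, 1.569, -0.608]
ft_force: [0.3, -3.0, 5.1]
gripper_width: 16.1
```

```bash
python3 - <<'E'
from h import *
st(); save('pics/w3.png',eyes.read_camera('wrist')); save('pics/s3.png',eyes.read_camera('scene'))
E
```

```text
t 3.62 p [ 523.9 -111.2   12.5] q [ 0.23   0.74  -0.186  2.175  0.501  0.265 -0.199] w 16.1 F [ 0.3 -3.   5.1]
x [ 0.002 -0.001 -1.   ] y [-0.194  0.981 -0.001] z [0.981 0.194 0.001]
```

View pics/w3.png

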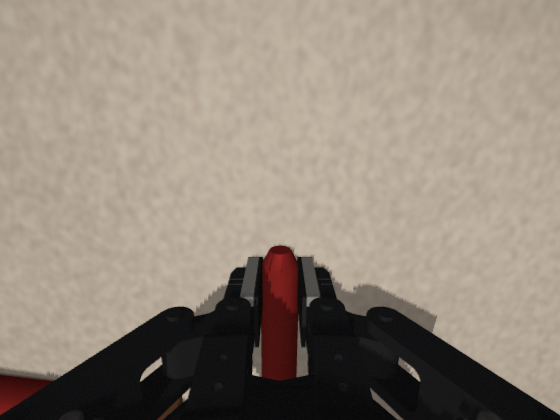

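View pics/s3.png

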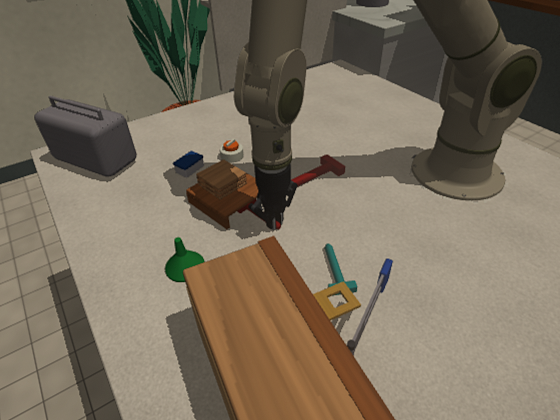

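Emit:
play_rows --increments '[0,0,0,0,15,0,-1,0,0,0,0,30,0,-1,0,0,0,0,45,0,-1,0,0,0,0,60,0,-1,0,0,0,0,75,0,-1,0,0,0,0,90,0,-1,0,0,0,0,100,0,-1,0,0,0,0,100,0,-1]'

```text
t: 4.72
eef_pos: [504.0, -11.5, 12.4]
tool_rot: [0.238, 1.57, 0.436]
ft_force: [-1.2, 2.6, 7.9]
gripper_width: 16.0
```

```bash
python3 - <<'E'
from h import *
st(); save('pics/t4.png',eyes.read_camera('top'))
crop('pics/t4.png','pics/t4c.png',180,170,220,160,3)
E
cat > kin.py <<'E'
from h import *
from scipy.optimize import least_squares
L=[eval(l) for l in open('log.txt')]
Q=np.array([l[0] for l in L]);P=np.array([l[1] for l in L]);RO=np.array([rot(l[2]) for l in L])
Rz=lambda a:R.from_euler('z',a).as_matrix();Ry=lambda a:R.from_euler('y',a).as_matrix()
def fk(p,q):
    # base yaw, d1, L1, e(offset), L2, L3, q7off ; signs
    by,d1,L1,e,L2,L3,w0,s1,s3,s5,s7,bx,by2,f=p
    A=Rz(s1*q[0]+by); o=np.array([bx,by2,d1])
    A=A@Ry(q[1])@Rz(s3*q[2]); o=o+A@np.array([e,0,L1])
    A=A@Ry(q[3]); A=A@Rz(s5*q[4]); o=o+A@np.array([f,0,L2])
    A=A@Ry(q[5])@Rz(s7*q[6]+w0); o=o+A@np.array([0,0,L3])
    # tool x = A z
    return o,np.column_stack([A[:,2],A[:,0],A[:,1]])
def fit():
    best=None
    import itertools
    for s in itertools.product([1,-1],repeat=4):
      for w0 in(0,np.pi/2,np.pi,-np.pi/2):
        def full(v): return np.r_[v[:7],s,0,0,0]
        def res(v):
            r=[]
            for q,p,Ro in zip(Q,P,RO):
                o,A=fk(full(v),q); r+=list((o-p)/100)+list((A-Ro).ravel())
            return np.r_[r,v[3]/2000]
        x=least_squares(res,[-0.08 if s[0]<0 else -2.5,350,400,0,400,250,w0],max_nfev=60)
        if best is None or x.cost<best[0]: best=(x.cost,full(x.x),res(x.x))
    return best
if __name__=='__main__':
    b=fit();print(b[0],b[1].round(3),abs(b[2]).max())
    np.save('kin.npy',b[1])
E
python3 kin.py
```

```text
t 4.72 p [504.  -11.5  12.4] q [-0.003  0.726 -0.126  2.249  0.458  0.189 -0.35 ] w 16.0 F [-1.2  2.6  7.9]
x [ 0.001  0.001 -1.   ] y [-0.197  0.98   0.   ] z [0.98  0.197 0.001]
0.010527971407256828 [-9.00000e-02  6.52350e+01  6.72582e+02 -2.51900e+01  4.52115e+02
  1.30271e+02  1.48100e+00 -1.00000e+00 -1.00000e+00 -1.00000e+00
 -1.00000e+00  0.00000e+00  0.00000e+00  0.00000e+00] 0.09098073162039835
```

View pics/t4c.png

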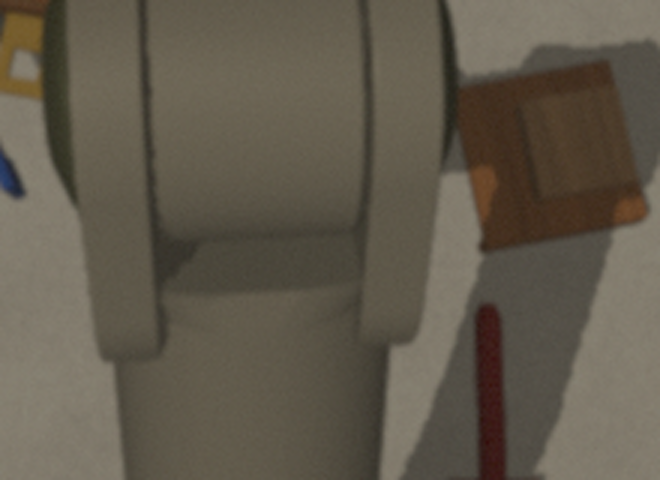

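```bash
cat > kin2.py <<'E'
from h import *
from scipy.optimize import least_squares
import itertools
L=[eval(l) for l in open('log.txt')]
Q=np.array([l[0] for l in L]);P=np.array([l[1] for l in L]);RO=np.array([rot(l[2]) for l in L])
C=np.array([[0,1,0],[0,0,1],[1,0,0]]).T.astype(float)
def rots(s,by,w0,q):
    ax='zyzyzyz'; A=R.from_euler('z',by); out=[]
    for i in range(7):
        A=A*R.from_euler(ax[i],s[i]*q[i]); out.append(A)
    A=A*R.from_euler('z',w0); out.append(A)
    return out
def tool(A): M=A.as_matrix(); return np.column_stack([M[:,2],M[:,0],M[:,1]])
def search():
    c=[]
    for s in itertools.product([1,-1],repeat=7):
        if s[1]<0: continue
        for w in(0,1.57,3.14,-1.57):
            def res(v): return np.concatenate([(tool(rots(s,v[0],v[1],q)[-1])-Ro).ravel() for q,Ro in zip(Q,RO)])
            b0=-.08 if s[0]<0 else -2.5
            x=least_squares(res,[b0,w],max_nfev=30); c.append((x.cost,s,x.x))
    c.sort(key=lambda t:t[0]); return c
def posfit(s,by,w0):
    # position linear in offsets: base z,  link offset vectors in frames after joints
    rows=[];rhs=[]
    cols=[(1,2),(2,2),(2,0),(4,2),(4,0),(6,2)]  # placeholders
    def feat(q):
        A=rots(s,by,w0,q); M=[a.as_matrix() for a in A]
        return np.column_stack([[0,0,1.],M[0][:,0],M[2][:,2],M[2][:,0],M[4][:,2],M[4][:,0],M[6][:,2]])
    F=np.vstack([feat(q) for q in Q]); y=P.ravel()
    lam=np.diag([.01,1,.01,1,.01,1,.01])*.02
    pri=np.array([300,0,420,0,400,0,250])
    x=np.linalg.lstsq(np.vstack([F,lam]),np.r_[y,lam@pri],rcond=None)[0]
    return x,(F@x-y).reshape(-1,3),feat
if __name__=='__main__':
    c=search()
    for k in c[:6]: print(k)
    x,r,_=posfit(c[0][1],*c[0][2]);print(x.round(1));print(r.round(1))
E
python3 kin2.py
```

```text
(np.float64(3.6440307123612364e-27), (-1, 1, -1, 1, -1, 1, -1), array([-1.97462351e-11,  1.57079633e+00]))
(np.float64(6.742293201738414e-26), (-1, 1, -1, 1, -1, 1, -1), array([3.09874480e-11, 1.57079633e+00]))
(np.float64(1.8460034133526146e-21), (-1, 1, -1, 1, -1, 1, -1), array([-5.39628007e-10,  1.57079633e+00]))
(np.float64(2.45821790535948e-17), (-1, 1, -1, 1, -1, 1, -1), array([-1.69356778e-06,  1.57079463e+00]))
(np.float64(1.032987259000645), (-1, 1, 1, 1, -1, 1, -1), array([0.99407617, 2.15933348]))
(np.float64(1.0343762778111332), (-1, 1, 1, 1, -1, 1, -1), array([0.22223444, 1.38748932]))
[7198.3   33.9  780.8 -119.8  514.5   70.7 7316.9]
[[ 59.1   1.3  -5. ]
 [ -6.9  11.9 -13.1]
 [ -5.   15.1 -12.2]
 [  9.1  -2.1   7. ]
 [  6.   -1.3   9.8]
 [ -8.6  16.   13.4]]
```

```bash
cat >> kin2.py <<'E'
def posfit2(s,by,w0,Q=Q,P=P,pri=(365,0,400,20,0,390,-20,0,300,110)):
    def feat(q):
        M=[a.as_matrix() for a in rots(s,by,w0,q)]
        return np.column_stack([[0,0,1.],M[0][:,1],M[2][:,2],M[2][:,0],M[2][:,1],M[4][:,2],M[4][:,0],M[4][:,1],M[6][:,2],M[5][:,0]])
    F=np.vstack([feat(q) for q in Q]); y=P.ravel()
    lam=np.eye(10)*.01; x=np.linalg.lstsq(np.vstack([F,lam]),np.r_[y,lam@np.array(pri)],rcond=None)[0]
    return x,(F@x-y).reshape(-1,3),feat
E
python3 - <<'E'
from kin2 import *
x,r,_=posfit2((-1,1,-1,1,-1,1,-1),0,np.pi/2);print(x.round(1));print(r.round(1))
E
```

```text
[ 3.146e+02 -3.010e+01  6.465e+02  5.000e-01 -2.650e+01  4.420e+02
 -1.000e-01 -1.000e-01  3.493e+02 -0.000e+00]
[[-0.1  0.  -0. ]
 [ 0.   0.   0. ]
 [ 0.   0.1  0. ]
 [-0.   0.  -0. ]
 [-0.  -0.  -0. ]
 [ 0.   0.  -0. ]]
```

```bash
cat > ik.py <<'E'
from kin2 import *
SG=(-1,1,-1,1,-1,1,-1)
X,_,FE=posfit2(SG,0,np.pi/2)
lo=np.array([-2.57,-.35,-1.29,.11,-1.05,.11,-2.63]);hi=np.array([2.57,1.97,1.29,2.56,4.19,1.86,2.63])
def FK(q): return FE(q)@X, tool(rots(SG,0,np.pi/2,q)[-1])
def IK(p,Rm,seed):
    def res(q):
        o,A=FK(q); return np.r_[(o-p)/50,R.from_matrix(A.T@Rm).as_rotvec()*3,(q-seed)*.003]
    x=least_squares(res,np.clip(seed,lo+.02,hi-.02),bounds=(lo+.01,hi-.01),max_nfev=80)
    o,A=FK(x.x); return x.x,np.linalg.norm(o-p),np.degrees(np.linalg.norm(R.from_matrix(A.T@Rm).as_rotvec()))
def pinrot(psi,elev,up=1):
    """tool pointing yaw psi, elev deg below horizontal; jaw axis horizontal; returns R with tool y up(up=1)/down"""
    a,e=np.radians([psi,elev]); x=np.array([np.cos(a)*np.cos(e),np.sin(a)*np.cos(e),-np.sin(e)])
    z=np.cross([0,0,1.],x); z/=np.linalg.norm(z); z=-z*up   # y=z cross x
    y=np.cross(z,x); return np.column_stack([x,y,z])
E
cat > scan.py <<'E'
from ik import *
eye=np.array([605,200.5]); rng=np.random.default_rng(0)
print(pinrot(0,0)[:,1])
q0=Q[-1]
for elev in(0,20,40):
  for psi in range(-120,181,30):
    for up in(1,-1):
      best=None
      for k in range(8):
        seed=q0 if k==0 else lo+(hi-lo)*rng.random(7)
        Rm=pinrot(psi,elev,up)
        q,e,a=IK(np.array([*eye,150.]),Rm,seed)
        if e<1 and a<1:
            q2,e2,a2=IK(np.array([*eye,245.]),Rm,q)
            mg=min((q-lo).min(),(hi-q).min()); d=np.abs(q-q0).max()
            if e2<1 and a2<1 and (best is None or mg>best[0]): best=(mg,q,d)
      if best: print(elev,psi,up,'marg',round(best[0],2),best[1].round(2))
E
python3 scan.py
```

```text
[0. 0. 1.]
0 -90 1 marg 0.2 [-1.06  1.29  0.49  1.45  0.58  1.66  2.19]
0 -90 -1 marg 0.35 [-1.21  1.41  0.82  1.47  0.37  1.51 -0.72]
0 -60 1 marg 0.65 [-1.27  1.24  0.52  1.86  0.92  1.21  1.93]
0 -60 -1 marg 0.58 [-1.23  1.21  0.44  1.86  0.97  1.28 -1.26]
0 -30 1 marg 0.31 [-1.06  1.16  0.06  2.25  1.6   1.52  1.31]
0 -30 -1 marg 0.31 [-1.1   1.16  0.12  2.25  1.6   1.46 -1.84]
0 60 1 marg 0.01 [ 0.79  1.46 -0.99  2.29  4.18  0.69  2.29]
0 60 -1 marg 0.01 [ 0.93  1.69 -1.28  2.28  3.78  0.37 -0.38]
0 90 1 marg 0.22 [ 0.75  1.39 -0.97  1.89 -0.83  0.76  1.  ]
0 120 1 marg 0.42 [ 0.51  1.37 -0.87  1.48 -0.49  1.36  0.68]
0 120 -1 marg 0.12 [ 0.18  1.2  -0.21  1.51 -0.93  1.67 -2.04]
0 150 1 marg 0.01 [ 0.35  1.57 -1.21  1.12 -0.07  1.85  0.34]
20 -120 1 marg 0.01 [-0.81  1.19  0.43  1.21  0.22  1.85  2.15]
20 -120 -1 marg 0.06 [-0.96  1.31  0.83  1.23 -0.01  1.8  -0.72]
20 -90 1 marg 0.25 [-0.84  1.05  0.09  1.52  0.68  1.61  2.01]
20 -90 -1 marg 0.5 [-1.14  1.17  0.68  1.55  0.33  1.36 -0.76]
20 -60 1 marg 0.62 [-1.01  0.96  0.15  1.91  1.04  1.24  1.9 ]
20 -60 -1 marg 0.64 [-1.12
[... 1354 characters left out ...]
  1.35]
40 30 -1 marg 0.07 [ 0.35  0.91 -1.06  2.49  2.61  0.98 -0.61]
40 60 1 marg 0.27 [ 0.41  0.78 -0.68  2.29  3.9   0.4   1.83]
40 60 -1 marg 0.27 [ 0.42  0.78 -0.7   2.29  3.88  0.39 -1.29]
40 90 1 marg 0.28 [ 0.63  0.99 -1.01  1.97 -0.21  0.43  0.13]
40 90 -1 marg 0.18 [ 0.45  0.85 -0.67  1.98 -0.81  0.55 -2.45]
40 120 1 marg 0.4 [ 0.45  1.03 -0.89  1.65 -0.11  1.    0.36]
40 120 -1 marg 0.32 [ 0.04  0.86 -0.12  1.68 -0.73  1.19 -2.19]
40 150 1 marg 0.41 [ 0.21  1.06 -0.73  1.38 -0.04  1.45  0.66]
40 150 -1 marg 0.37 [ 0.06  0.98 -0.4   1.39 -0.26  1.46 -2.26]
40 180 1 marg 0.12 [-0.06  1.07 -0.51  1.21  0.05  1.74  1.04]
40 180 -1 marg 0.12 [-0.32  1.02  0.06  1.24 -0.26  1.74 -1.76]
```

```bash
python3 - <<'E'
from ik import *
for yaw in(81,-99):
    a=np.radians(yaw); z=np.array([np.cos(a),np.sin(a),0]); x=np.array([0,0,-1.]); Rm=np.column_stack([x,np.cross(z,x),z])
    for p in([600,190,300],[500,240,240],[470,230,128],[560,130,128],[600,120,128]):
        q,e,b=IK(np.array(p,float),Rm,Q[-1]);print(yaw,p,q.round(2),round(e,1),round(b,1))
goal([504,-11.5,150],11.4); goal([590,190,300],81)
E
```

```text
81 [600, 190, 300] [ 0.01  0.48 -0.6   1.74  0.31  1.02  0.71] 0.0 0.0
81 [500, 240, 240] [-0.13  0.45 -0.59  1.97  0.34  0.82  0.51] 0.0 0.0
81 [470, 230, 128] [-0.19  0.57 -0.53  2.13  0.53  0.56  0.3 ] 0.0 0.0
81 [560, 130, 128] [ 0.06  0.63 -0.57  2.02  0.55  0.65  0.54] 0.0 0.0
81 [600, 120, 128] [ 0.08  0.66 -0.56  1.93  0.53  0.7   0.61] 0.0 0.0
-99 [600, 190, 300] [-0.55  0.43  0.22  1.77 -0.11  0.95 -2.01] 0.0 0.0
-99 [500, 240, 240] [-0.69  0.4   0.2   2.   -0.11  0.75 -2.16] 0.0 0.0
-99 [470, 230, 128] [-0.78  0.55  0.3   2.17 -0.35  0.47 -1.93] 0.0 0.0
-99 [560, 130, 128] [-0.51  0.59  0.27  2.06 -0.29  0.54 -1.76] 0.0 0.0
-99 [600, 120, 128] [-0.46  0.62  0.26  1.97 -0.27  0.59 -1.75] 0.0 0.0
turn [-0.1  0.1 -0. ] shift [-1.376e+02  1.000e-01  2.000e-01]
turn [-69.7   0.1   0. ] shift [-287.3  180.8  124.3]
```

Emit:
play_rows --increments '[0,0,0,0,0,0,-0.3,0,0,0,0,0,0,-0.3,0,0,0,0,0,0,-0.3,0,0,0,-60,0,0,-0.3,0,0,0,-120,0,0,-0.3,-70,0,0,-287,181,124,-0.3,-70,0,0,-287,181,124,-0.3,-70,0,0,-287,181,124,-0.3]'

```text
t: 5.78
eef_pos: [562.7, 125.3, 247.0]
tool_rot: [-1.43, 1.57, -0.666]
ft_force: [2.2, 0.2, -0.8]
gripper_width: 29.9
```

```bash
python3 - <<'E'
from h import *
st(); goal([590,190,300],81)
E
```

```text
t 5.78 p [562.7 125.3 247. ] q [ 0.097  0.468 -0.589  1.912  0.338  0.86   0.098] w 29.9 F [ 2.2  0.2 -0.8]
x [ 0. -0. -1.] y [-0.692  0.722 -0.   ] z [0.722 0.692 0.   ]
turn [-37.2  -0.    0. ] shift [-53.   27.8  64.5]
```

Emit:
play_rows --increments '[-37,0,0,-53,28,65,-0.9,-37,0,0,-53,28,65,-0.9,-37,0,0,-53,28,65,-0.9,-37,0,0,-53,28,65,-0.9,-37,0,0,-53,28,65,-0.9]'

```text
t: 6.4
eef_pos: [590.3, 189.0, 297.9]
tool_rot: [1.906, 1.57, -2.974]
ft_force: [-0.3, -0.5, 0.3]
gripper_width: 4.5
```

```bash
python3 - <<'E'
from h import *
import json
st(); m=eyes.camera_model('wrist'); save('pics/w5.png',eyes.read_camera('wrist')); json.dump({k:(v.tolist() if hasattr(v,'tolist') else v) for k,v in m.items()},open('m5.json','w'))
E
```

```text
t 6.4 p [590.3 189.  297.9] q [ 0.113  0.511 -0.773  1.753  0.406  1.045  0.6  ] w 4.5 F [-0.3 -0.5  0.3]
x [-0.001 -0.    -1.   ] y [-0.986  0.167  0.001] z [ 0.167  0.986 -0.   ]
```

View pics/w5.png

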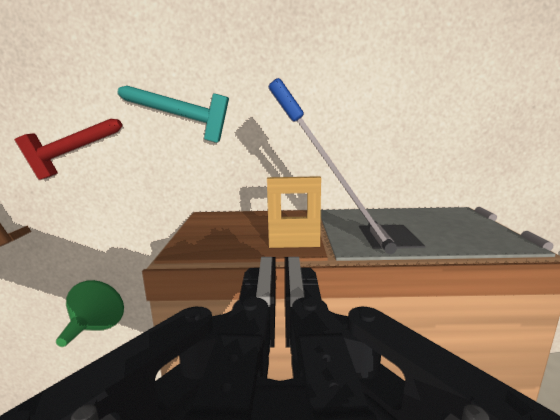

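```bash
python3 - <<'E'
from h import *
crop('pics/w5.png','pics/w5c.png',255,70,160,190,3.2)
crop('pics/w5.png','pics/w5p.png',5,100,140,90,5)
E
```

```text
(no output)
```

View pics/w5c.png

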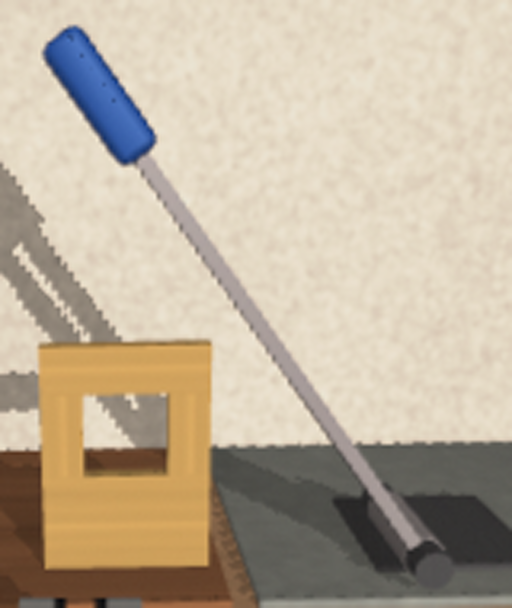

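View pics/w5p.png

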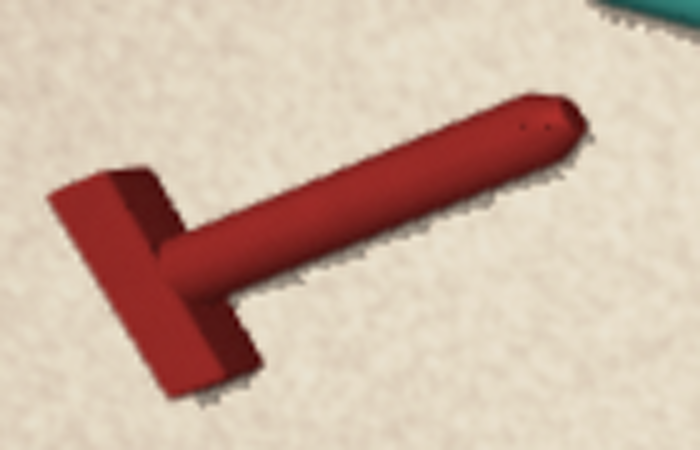

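```bash
python3 - <<'E'
from h import *
import json
m=json.load(open('m5.json')); m['position']=np.array(m['position']);print(m['position'])
g=lambda u,v,z:onz(m,255+u/3.2,70+v/3.2,z)
e=g(126,434,133);print('eye',e.round(1),'corners',[g(u,v,133).round(1)[:2] for u,v in[(84,394),(168,394),(84,474),(168,474)]])
a=g(42,347,133);b=g(211,345,133);print('front edge',a,b,np.linalg.norm(a-b),np.degrees(np.arctan2(*(b-a)[[1,0]])))
c=g(46,568,133);d=g(209,566,133);print('back',c,d, np.degrees(np.arctan2(*(b-d)[[1,0]])),np.degrees(np.arctan2(*(a-c)[[1,0]])))
for z in(150,155):print('tab',z,[g(u,v,z).round(1)[:2] for u,v in[(45,50),(75,27),(155,140),(125,163)]])
print('hinge',g(435,568,155))
P=lambda u,v,z:onz(m,5+u/5,100+v/5,z)
t=P(585,120,9);n=P(185,270,9);print('tip',t,'neck',n,np.linalg.norm(t-n),np.degrees(np.arctan2(*(n-t)[[1,0]])))
k=[P(108,172,18),P(50,197,18),P(172,398,18),P(228,378,18)];print('bar top',[x.round(1)[:2] for x in k],np.mean(k,0))
E
```

```text
[514.98750258 202.51654381 431.89268793]
eye [605.8 201.1 133. ] corners [array([591.8, 190.9]), array([595.8, 215. ]), array([616. , 186.9]), array([620.1, 211.5])]
front edge [576.0638253  181.35159664 133.        ] [583.50870963 229.16643804 133.        ] 48.39096363331534 81.14997227854386
back [644.01725642 170.43328921 133.        ] [651.61747594 219.69993866 133.        ] 172.08710264288405 170.87210826995332
tab 150 [array([498.7, 196.5]), array([494.6, 204.8]), array([524.5, 220.4]), array([528.8, 212. ])]
tab 155 [array([499. , 196.7]), array([495. , 204.8]), array([524.3, 220.1]), array([528.6, 211.9])]
hinge [652.77927554 281.51349838 155.        ]
tip [504.11705421   6.63214683   9.        ] neck [ 522.78533065 -104.80670667    9.        ] 112.99169267607734 -80.4900935454024
bar top [array([ 496.9, -107.8]), array([ 500.2, -124.2]), array([ 552.9, -113.8]), array([550.3, -97.8])] [ 525.060432   -110.89444181   18.        ]
```

```bash
cat > hasp.py <<'E'
from h import *
H=np.array([651.4,279.8]); cx=np.array([.988,-.156]);cy=np.array([.156,.988])
def wp(th,extra=0,r=160,z=126):
    al=np.radians(261-th);u=np.array([np.cos(al),np.sin(al)]);n=np.array([np.sin(al),-np.cos(al)])
    o=6+11*abs(n@cx)+14.5*abs(n@cy)+extra
    return np.r_[H+r*u+o*n,z]
if __name__=='__main__':
    s=sense()
    for p in [wp(54,35,z=298),wp(54,35,z=126),wp(54,8)]+[wp(t,-2) for t in(46,38,30,22,14,7,0)]: print(p.round(0),end=' ');goal(p,s=s)
E
python3 hasp.py
```

```text
[482. 260. 298.] turn [0. 0. 0.] shift [1.000e-01 1.187e+02 5.170e+01]
[482. 260. 126.] turn [0. 0. 0.] shift [172.1 118.6  51.8]
[494. 236. 126.] turn [0. 0. 0.] shift [172.1 102.4  30.1]
[508. 206. 126.] turn [0. 0. 0.] shift [172.1  84.2   3. ]
[520. 186. 126.] turn [0. 0. 0.] shift [172.1  69.1 -14.3]
[535. 169. 126.] turn [0. 0. 0.] shift [172.   51.4 -29.5]
[552. 153. 126.] turn [0. 0. 0.] shift [172.   31.4 -42.1]
[572. 140. 126.] turn [0. 0. 0.] shift [172.    9.5 -51.7]
[591. 131. 126.] turn [0. 0. 0.] shift [172.  -10.9 -57.4]
[612. 124. 126.] turn [0. 0. 0.] shift [172.  -32.  -60.4]
```

Emit:
play_rows --increments '[0,0,0,0,60,26,-1,0,0,0,0,119,52,-1,0,0,0,0,119,52,-1,0,0,0,60,119,52,-1,0,0,0,120,119,52,-1,0,0,0,172,119,52,-1,0,0,0,172,119,52,-1,0,0,0,172,103,31,-1]'

```text
t: 7.45
eef_pos: [494.1, 239.2, 127.8]
tool_rot: [-0.202, 1.569, 1.205]
ft_force: [0.1, -1.0, 0.2]
gripper_width: 0.0
```

```bash
python3 - <<'E'
from hasp import *
s=st();
for t,e in((54,8),(46,-2),(38,-2),(30,-2),(22,-2),(14,-2),(7,-2),(0,-2)): goal(wp(t,e),s=s)
save('pics/w6.png',eyes.read_camera('wrist'))
E
```

```text
t 7.45 p [494.1 239.2 127.8] q [-0.113  0.622 -0.644  2.074  0.622  0.642  0.225] w 0.0 F [ 0.1 -1.   0.2]
x [ 0.001  0.002 -1.   ] y [-0.987  0.163 -0.   ] z [0.163 0.987 0.002]
turn [0. 0. 0.] shift [ 1.8 -0.6 -3.3]
turn [0. 0. 0.] shift [  1.8 -18.8 -30.4]
turn [0. 0. 0.] shift [  1.8 -33.8 -47.8]
turn [0. 0. 0.] shift [  1.7 -51.4 -63.1]
turn [0. 0. 0.] shift [  1.7 -71.4 -75.8]
turn [0. 0. 0.] shift [  1.7 -93.2 -85.5]
turn [0. 0. 0.] shift [   1.7 -113.5  -91.3]
turn [0. 0. 0.] shift [   1.7 -134.6  -94.4]
```

View pics/w6.png

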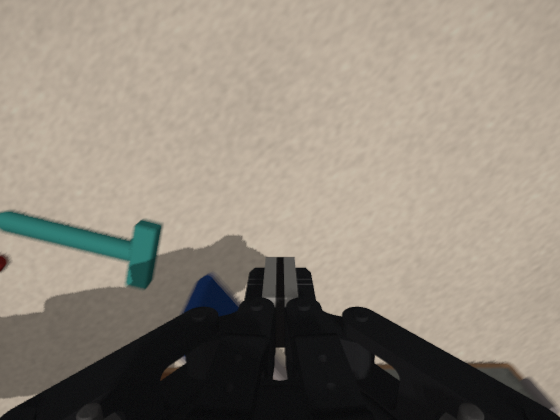

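Emit:
play_rows --increments '[0,0,0,0,-19,-30,-1,0,0,0,0,-34,-48,-1,0,0,0,0,-51,-63,-1,0,0,0,0,-71,-76,-1,0,0,0,0,-93,-86,-1,0,0,0,0,-113,-91,-1,0,0,0,0,-128,-94,-1,0,0,0,0,-134,-94,-1]'

```text
t: 8.5
eef_pos: [610.0, 121.8, 127.5]
tool_rot: [2.119, 1.569, -2.761]
ft_force: [-13.9, 0.2, 8.9]
gripper_width: -0.2
```

```bash
python3 - <<'E'
from hasp import *
s=st(); goal(wp(0,0),s=s)
save('pics/s7.png',eyes.read_camera('scene'));crop('pics/s7.png','pics/s7c.png',200,180,240,180,3)
E
```

```text
t 8.5 p [610.  121.8 127.5] q [ 0.139  0.697 -0.661  1.905  0.614  0.753  0.529] w -0.2 F [-13.9   0.2   8.9]
x [-0.002 -0.001 -1.   ] y [-0.986  0.167  0.001] z [ 0.167  0.986 -0.001]
turn [0. 0. 0.] shift [1.5 0.9 2.6]
```

View pics/s7c.png

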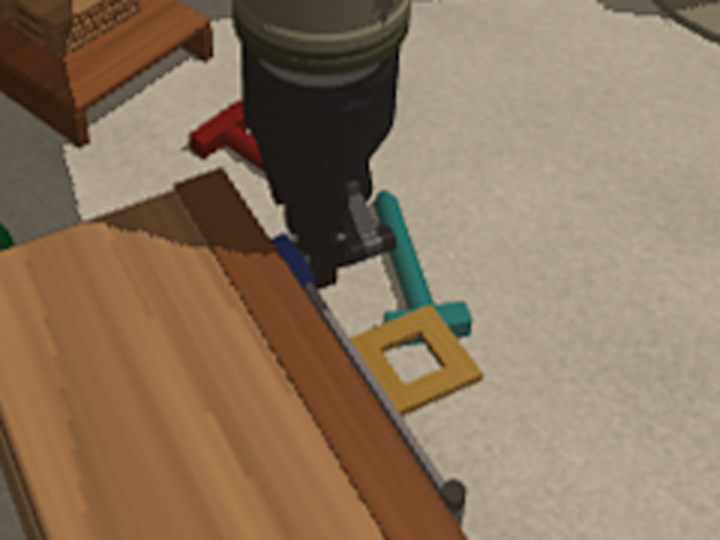

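```bash
python3 - <<'E'
from h import *
s=sense(); goal([570,125,128],s=s); goal([520.5,-110,220],9.5,s=s)
E
```

```text
turn [0. 0. 0.] shift [-0.7 39.7 -3.7]
turn [70.9 -0.1 -0.1] shift [ -92.5   49.6 -243.8]
```

Emit:
play_rows --increments '[0,0,0,0,20,-1,-1,0,0,0,-10,40,-3,-1,0,0,0,-60,45,-20,-0.5,71,0,0,-92,50,-244,-0.2,71,0,0,-92,50,-244,-0.2,71,0,0,-92,50,-244,-0.2,71,0,0,-92,50,-244,-0.2,71,0,0,-92,50,-244,-0.2]'

```text
t: 9.55
eef_pos: [519.6, -113.5, 219.7]
tool_rot: [-1.593, 1.569, -1.137]
ft_force: [-1.0, 0.9, -1.0]
gripper_width: 34.0
```

```bash
python3 - <<'E'
from h import *
s=st(); goal([520.5,-110,220],9.5,s=s)
E
```

```text
t 9.55 p [ 519.6 -113.5  219.7] q [ 0.486  0.437 -0.52   2.039  0.319  0.742  0.225] w 34.0 F [-1.   0.9 -1. ]
x [ 0.001 -0.002 -1.   ] y [-0.44   0.898 -0.002] z [ 0.898  0.44  -0.   ]
turn [16.6  0.   0.1] shift [-0.3  2.7  2.3]
```

Emit:
play_rows --increments '[16.5,0,0,0,3,2,-0.2,16.5,0,0,0,3,2,-0.2,16.5,0,0,0,3,2,-0.2]'

```text
t: 9.93
eef_pos: [521.0, -105.8, 219.4]
tool_rot: [-0.502, 1.57, -0.322]
ft_force: [0.2, 0.0, 0.6]
gripper_width: 34.4
```

```bash
python3 - <<'E'
from h import *
import json
st(); m=eyes.camera_model('wrist'); save('pics/w8.png',eyes.read_camera('wrist')); json.dump({k:(v.tolist() if hasattr(v,'tolist') else v) for k,v in m.items()},open('m8.json','w'))
E
```

```text
t 9.93 p [ 521.  -105.8  219.4] q [ 0.419  0.426 -0.444  2.043  0.271  0.728 -0.013] w 34.4 F [0.2 0.  0.6]
x [ 0.001 -0.    -1.   ] y [-0.18   0.984 -0.   ] z [0.984 0.18  0.001]
```

View pics/w8.png

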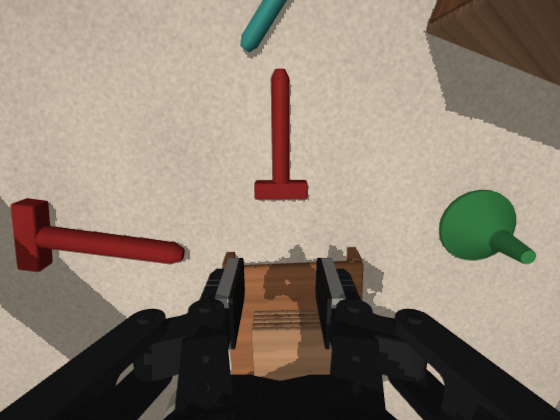

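```bash
python3 - <<'E'
from h import *
import json
m=json.load(open('m8.json')); m['position']=np.array(m['position'])
t=onz(m,280,69.5,8); n=onz(m,281.3,180,14); b=[onz(m,u,v,18) for u,v in((255,182),(307.5,182),(307.5,199),(255,199))]
a=onz(m,280.5,100,18);c=onz(m,281.2,165,18)
print(t,n,np.mean(b,0),np.linalg.norm(t-n),a,c,np.degrees(np.arctan2(*(c-a)[[1,0]])))
yaw=np.degrees(np.arctan2(*(n-t)[[1,0]]));print(yaw)
d=(n-t);d[2]=0;d/=np.linalg.norm(d);g=n-14*d;print(g)
goal([g[0],g[1],11],yaw+90)
goal([g[0],g[1],11])
E
```

```text
[502.43063461   2.87165181   8.        ] [ 523.10219149 -102.17855255   14.        ] [ 524.91014251 -112.3478535    18.        ] 107.23273147736235 [507.9419189  -24.56508107  18.        ] [519.99493301 -86.06145361  18.        ] -78.9108511192162
-78.86769016523365
[520.3991373  -88.44197736  14.        ]
turn [-0.7  0.   0. ] shift [208.1  17.4   2.4]
turn [0. 0. 0.] shift [208.1  17.4   2.4]
```

Emit:
play_rows --increments '[-0.7,0,0,60,17,2.5,-0.2,-0.7,0,0,120,17,2.5,-0.2,-0.7,0,0,170,17,2.5,-0.2,-0.7,0,0,195,17,2.5,-0.2,-0.7,0,0,207.5,17,2.5,-0.2,-0.7,0,0,207.5,17,2.5,-0.2,-0.7,0,0,207.5,17,2.5,-0.2]'

```text
t: 10.85
eef_pos: [521.3, -89.5, 11.9]
tool_rot: [-0.224, 1.569, -0.032]
ft_force: [0.1, 0.1, -0.6]
gripper_width: 34.0
```

```bash
python3 - <<'E'
from h import *
st();save('pics/w9.png',eyes.read_camera('wrist'))
E
```

```text
t 10.85 p [521.3 -89.5  11.9] q [ 0.192  0.739 -0.189  2.19   0.528  0.254 -0.271] w 34.0 F [ 0.1  0.1 -0.6]
x [ 0.002 -0.    -1.   ] y [-0.19   0.982 -0.   ] z [0.982 0.19  0.001]
```

View pics/w9.png

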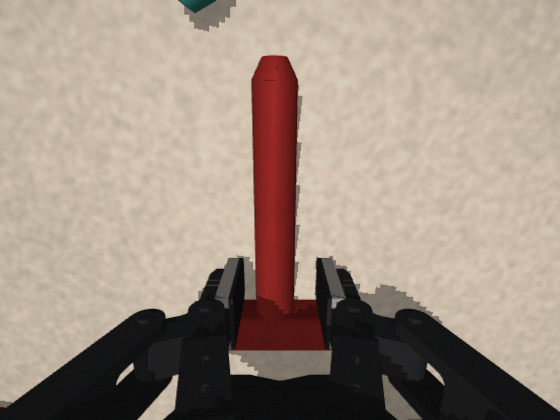

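```bash
python3 - <<'E'
from h import *
m=eyes.camera_model('wrist');s=sense();R0=rot(s['tool_rot'])
for o in((8,11,17),(8,-11,17),(-20,11,17),(-20,-11,17)): print(o,proj(m,s['eef_pos']+R0@np.array(o,float)).round(0))
n=onz(m,278,301,18);print('bar underside top edge',n,(R0.T@(n-s['eef_pos'])).round(1)); n=onz(m,280,350,18);print('back edge',(R0.T@(n-s['eef_pos'])).round(1)); t=onz(m,274,56,5);print('tip',(R0.T@(t-s['eef_pos'])).round(1))
print((R0.T@(onz(m,231,350,18)-s['eef_pos'])).round(1),(R0.T@(onz(m,327,350,18)-s['eef_pos'])).round(1))
E
```

```text
(8, 11, 17) [314. 254.]
(8, -11, 17) [313. 296.]
(-20, 11, 17) [321. 285.]
(-20, -11, 17) [319. 333.]
bar underside top edge [522.39660313 -94.49127419  18.        ] [-6.  -5.   0.1]
back edge [ -6.  -31.3   1.1]
tip [ 7.  95.8 -1.4]
[ -6.  -31.3 -21.8] [ -5.9 -31.3  23. ]
```

Emit:
play_rows --increments '[0,0,0,0,0,0,-1,0,0,0,0,0,0,-1,0,0,0,0,0,0,-1,0,0,0,0,0,0,-1,0,0,0,-30,0,0,-1,0,0,0,-80,0,0,-1,0,0,0,-140,0,0,-1,0,0,0,-200,0,0,-1]' --force 70

```text
t: 11.9
eef_pos: [520.2, -89.6, 213.2]
tool_rot: [-0.559, 1.571, -0.368]
ft_force: [1.0, -0.8, -0.5]
gripper_width: 14.8
```

```bash
python3 - <<'E'
from h import *
st();save('pics/w10.png',eyes.read_camera('wrist'))
E
python3 - <<'E'
from ik import *
eye=np.array([605.5,201.])
for psi in(-35,-45,-55,-65):
  for elev in (0,10):
    Rt=pinrot(psi,elev,-1)
    q=Q[-1];p0,R0=FK(q);w=R.from_matrix(R0.T@Rt).as_rotvec()
    out=[]
    for f in np.linspace(.1,1,10):
        p=p0+(np.array([*eye,250])-p0)*f
        q,e,a=IK(p,R0@R.from_rotvec(w*f).as_matrix(),q); out.append((e,a))
    q1=q.copy()
    q2,e,a=IK(np.array([*eye,147.]),Rt,q)
    print(psi,elev,np.degrees(w).round(0),np.max(out,0).round(2),q1.round(2),q2.round(2),round(e,2),round(a,2))
E
```

```text
t 11.9 p [520.2 -89.6 213.2] q [ 0.414  0.436 -0.48   2.055  0.301  0.718 -0.065] w 14.8 F [ 1.  -0.8 -0.5]
x [ 0. -0. -1.] y [-0.19   0.982 -0.   ] z [0.982 0.19  0.   ]
-35 0 [-34. -34. -85.] [0. 0.] [-0.94  0.94 -0.09  2.23  1.53  1.64 -1.6 ] [-0.94  1.14 -0.09  2.17  1.54  1.65 -1.74] 0.0 0.0
-35 10 [-37. -31. -76.] [0. 0.] [-0.89  0.83 -0.16  2.23  1.53  1.52 -1.48] [-0.89  1.03 -0.15  2.21  1.57  1.53 -1.66] 0.0 0.0
-45 0 [-27. -27. -87.] [0. 0.] [-0.95  0.95 -0.07  2.09  1.38  1.64 -1.48] [-0.95  1.13 -0.07  2.04  1.38  1.63 -1.61] 0.0 0.0
-45 10 [-28. -24. -77.] [0. 0.] [-0.9   0.84 -0.13  2.09  1.36  1.53 -1.38] [-0.9   1.02 -0.12  2.07  1.39  1.51 -1.54] 0.0 0.0
-55 0 [-19. -19. -89.] [0. 0.] [-0.94  0.96 -0.04  1.95  1.24  1.68 -1.37] [-0.93  1.13 -0.05  1.91  1.23  1.65 -1.49] 0.0 0.0
-55 10 [-20. -17. -79.] [0. 0.] [-0.89  0.87 -0.1   1.96  1.22  1.58 -1.3 ] [-0.89  1.03 -0.1   1.94  1.23  1.53 -1.44] 0.0 0.0
-65 0 [-11. -11. -90.] [0. 0.] [-0.91  0.99 -0.02  1.81  1.11  1.74 -1.28] [-0.91  1.15 -0.03  1.77  1.1   1.7  -1.38] 0.0 0.0
-65 10 [-12. -10. -80.] [0. 0.] [-0.87  0.9  -0.08  1.82  1.08  1.65 -1.23] [-0.87  1.05 -0.08  1.8   1.09  1.59 -1.35] 0.0 0.0
```

View pics/w10.png

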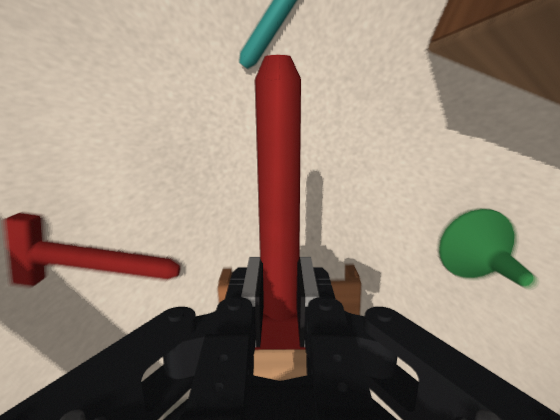

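```bash
python3 - <<'E'
from ik import *
from h import *
s=sense(); Rt=pinrot(-50,0,-1); goal([590,140,265],Rm=Rt,s=s)
E
```

```text
turn [-23.1 -22.4 -87.6] shift [-44.6 212.2 109.7]
```

Emit:
play_rows --increments '[-2.5,-2.5,-9.5,-30,25,13,-1,-5,-5,-19,-45,50,26,-1,-7.5,-7.5,-28.5,-45,75,39,-1,-10,-10,-38,-45,100,52,-1,-12,-12,-46,-45,120,62,-1,-12,-12,-46,-45,120,62,-1]'

```text
t: 12.7
eef_pos: [558.4, 45.2, 254.3]
tool_rot: [-1.429, 0.743, -1.006]
ft_force: [-0.3, -0.1, -1.0]
gripper_width: 14.8
```

```bash
python3 - <<'E'
from h import *
s=st();save('pics/w11.png',eyes.read_camera('wrist'))
E
python3 - <<'E'
from ik import *
print(X.round(1)); print(posfit2(SG,0,np.pi/2)[1][-2:].round(1))
from h import *
s=sense(); Rt=pinrot(-50,0,-1); w,d=goal([590,140,265],Rm=Rt,s=s)
q=np.array(s['joints'])
for f in(.25,.5,.75,1):
    q,e,a=IK(s['eef_pos']+f*(np.array([590,140,265])-s['eef_pos']),rot(s['tool_rot'])@R.from_rotvec(np.radians(w)*f).as_matrix(),q);print(q.round(2),round(e,2),round(a,2))
for z in(250,147):
    q,e,a=IK(np.array([604,203,z]),Rt,q);print(q.round(2),round(e,2),round(a,2))
E
```

```text
t 12.7 p [558.4  45.2 254.3] q [-0.478  0.469 -0.203  2.19   1.157  1.044 -1.149] w 14.8 F [-0.3 -0.1 -1. ]
x [ 0.394 -0.622 -0.677] y [-0.24   0.641 -0.729] z [0.887 0.449 0.104]
[ 2.837e+02 -2.990e+01  6.468e+02  1.000e-01 -2.640e+01  4.422e+02
 -0.000e+00 -3.000e-01  3.187e+02  0.000e+00]
[[ 0. -0.  0.]
 [ 0. -0.  0.]]
turn [-10.7 -10.5 -42. ] shift [-55.2  47.9  72.6]
[-0.6   0.55 -0.17  2.2   1.24  1.2  -1.28] 0.0 0.0
[-0.71  0.65 -0.14  2.19  1.3   1.35 -1.36] 0.0 0.0
[-0.79  0.76 -0.09  2.18  1.35  1.49 -1.42] 0.0 0.0
[-0.86  0.86 -0.04  2.17  1.39  1.62 -1.46] 0.0 0.0
[-0.9   0.9  -0.05  2.03  1.35  1.65 -1.38] 0.0 0.0
[-0.9   1.08 -0.05  2.    1.35  1.63 -1.52] 0.0 0.0
```

View pics/w11.png

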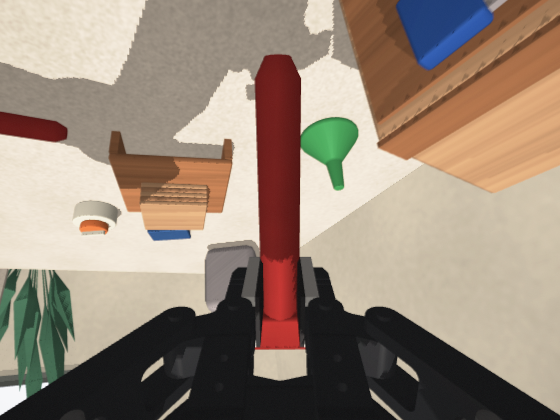

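Emit:
play_rows --increments '[-2.5,-2.5,-10,-14,12,18,-1,-5,-5,-20,-28,24,36,-1,-7.5,-7.5,-30,-42,36,54,-1,-10.7,-10.5,-42,-55,48,72,-1,-10.7,-10.5,-42,-55,48,72,-1,-10.7,-10.5,-42,-55,48,72,-1]'

```text
t: 13.5
eef_pos: [590.3, 134.9, 265.7]
tool_rot: [-1.571, -0.001, -0.881]
ft_force: [-0.2, 0.0, -0.1]
gripper_width: 15.2
```

```bash
python3 - <<'E'
from ik import *
from h import *
s=st(); Rt=pinrot(-50,0,-1); x=Rt[:,0]
p=np.array([605.5,201,250])-2.9*x; goal(p,Rm=Rt,s=s)
for n in('scene','top','wrist'): save(f'pics/{n}12.png',eyes.read_camera(n))
crop('pics/scene12.png','pics/s12c.png',230,130,200,200,3)
E
```

```text
t 13.5 p [590.3 134.9 265.7] q [-0.849  0.86  -0.047  2.166  1.386  1.628 -1.464] w 15.2 F [-0.2  0.  -0.1]
x [ 0.636 -0.772  0.001] y [ 0.    -0.001 -1.   ] z [ 0.772  0.636 -0.   ]
turn [ 0.  -0.5  0. ] shift [-44.2  15.7  53.7]
```

View pics/s12c.png

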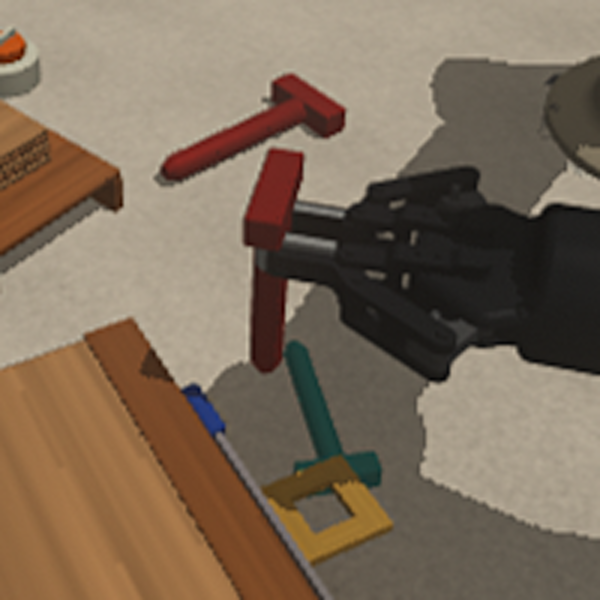

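View pics/wrist12.png

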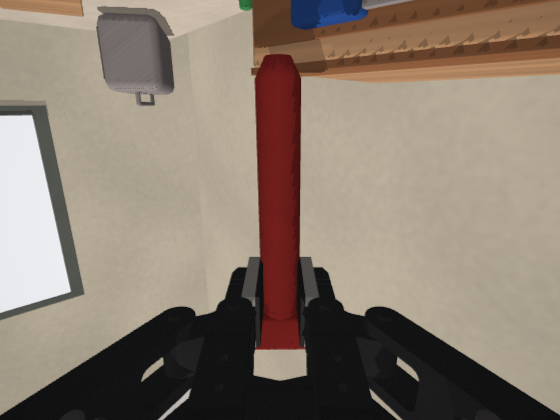

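Emit:
play_rows --increments '[0,-0.5,0,-22,0,27,-1,0,-0.5,0,-44,8,54,-1,0,-0.5,0,-44,12,54,-1,0,-0.5,0,-44,12,54,-1]'

```text
t: 14.15
eef_pos: [603.8, 204.1, 254.5]
tool_rot: [-1.569, -0.001, -0.871]
ft_force: [1.0, 0.3, -0.3]
gripper_width: 15.0
```

```bash
python3 - <<'E'
from ik import *
from h import *
s=st(); Rt=pinrot(-50,0,-1); x=Rt[:,0]
p=np.array([605.5,201,250])-2.9*x; goal(p,Rm=Rt,s=s)
for n in('scene','top','wrist'): save(f'pics/{n}13.png',eyes.read_camera(n))
crop('pics/scene13.png','pics/s13c.png',250,200,150,150,4)
crop('pics/top13.png','pics/t13c.png',140,140,120,100,6)
E
```

```text
t 14.15 p [603.8 204.1 254.5] q [-0.899  0.897 -0.058  2.035  1.349  1.664 -1.378] w 15.0 F [ 1.   0.3 -0.3]
x [ 0.644 -0.765  0.001] y [ 0.002 -0.    -1.   ] z [0.765 0.644 0.001]
turn [-0.1  0.1  0.1] shift [ 0.6  4.5 -0.7]
```

View pics/s13c.png

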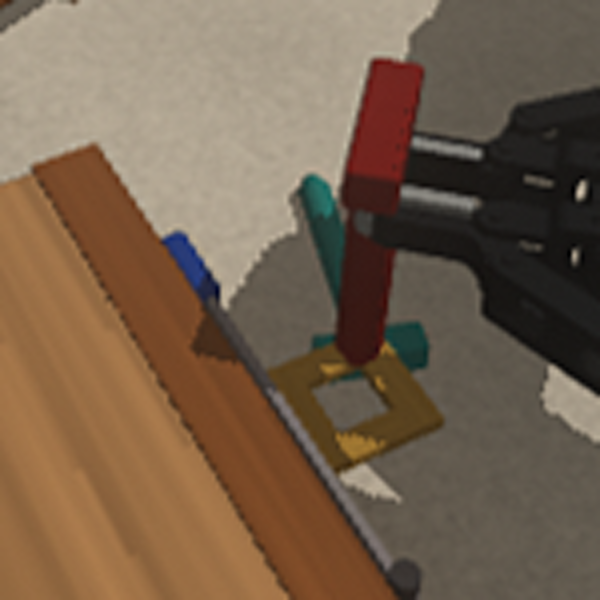

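View pics/t13c.png

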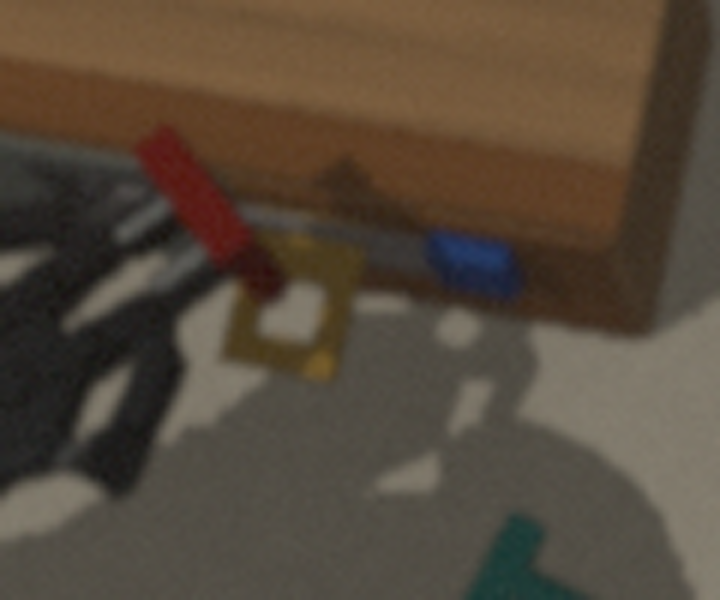

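View pics/wrist13.png

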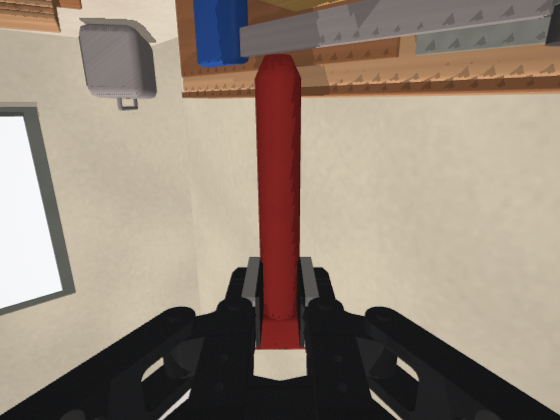

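```bash
python3 - <<'E'
from h import *
T=eyes.camera_model('top');S=eyes.camera_model('scene');W=eyes.camera_model('wrist')
s=sense();R0=rot(s['tool_rot'])
tip=s['eef_pos']+R0@np.array([2.9,96,0]);print('pred tip',tip, 'predS',((proj(S,tip)-[250,200])*4).round(1),'predT',((proj(T,tip)-[140,140])*6).round(1))
e=[605.5,201,133];print('eye pred S',((proj(S,e)-[250,200])*4).round(1),'T',((proj(T,e)-[140,140])*6).round(1))
for z in(0,-8):
  print('predicted tip ring in S', [((proj(S,tip+R0@np.array([0,z,0])+np.array(o))-[250,200])*4).round(0) for o in([5,0,0],[-5,0,0],[0,5,0],[0,-5,0])])
n=s['eef_pos']+R0@np.array([2.9,-31.3,0]);print('bar top centre S',((proj(S,n)-[250,200])*4).round(0),'T',((proj(T,n)-[140,140])*6).round(0))
for z in(0,): print('wrist tip',proj(W,tip))
print('tip offsets from wrist img',[ (R0.T@(ray(W,278,56)[0]+k*ray(W,278,56)[1]-s['eef_pos'])) .round(1) for k in (np.dot(R0[:,0],tip-5*0-W['position'])/np.dot(R0[:,0],ray(W,278,56)[1]),)])
E
python3 - <<'E'
import cv2
im=cv2.imread('pics/scene13.png')[255:335,310:390];cv2.imwrite('pics/s13d.png',cv2.resize(im,None,fx=7,fy=7,interpolation=cv2.INTER_CUBIC))
E
```

```text
pred tip [605.81915578 201.8397567  158.42160469] predS [353.6 355.3] predT [269.4 289.8]
eye pred S [348.1 393.8] T [285.  307.3]
predicted tip ring in S [array([343., 362.]), array([364., 349.]), array([362., 364.]), array([345., 347.])]
predicted tip ring in S [array([345., 348.]), array([365., 336.]), array([364., 351.]), array([347., 333.])]
bar top centre S [383. 114.] T [189. 193.]
wrist tip [276.95277619  54.9077525 ]
tip offsets from wrist img [array([ 2.9, 95.6,  0.4])]
```

View pics/s13d.png

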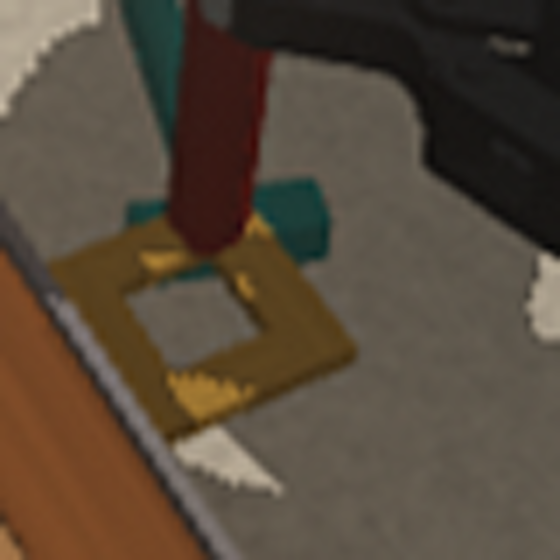

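Emit:
play_rows --increments '[0,0,0,0,8,0,-1,0,0,0,0,16,0,-1,0,0,0,0,24,0,-1,0,0,0,0,30,0,-1,0,0,0,0,36,0,-1,0,0,0,0,42,0,-1,0,0,0,0,48,0,-1,0,0,0,0,48,0,-1]'

```text
t: 15.3
eef_pos: [603.8, 205.5, 205.1]
tool_rot: [-1.571, -0.002, -0.869]
ft_force: [-0.1, -0.6, -0.8]
gripper_width: 14.8
```

```bash
python3 - <<'E'
from h import *
s=st()
save('pics/s14.png',eyes.read_camera('scene'))
crop('pics/s14.png','pics/s14d.png',310,255,80,80,7)
E
```

```text
t 15.3 p [603.8 205.5 205.1] q [-0.899  0.981 -0.06   2.023  1.349  1.652 -1.448] w 14.8 F [-0.1 -0.6 -0.8]
x [ 0.646 -0.763  0.002] y [ 0.001 -0.001 -1.   ] z [0.763 0.646 0.   ]
```

View pics/s14d.png

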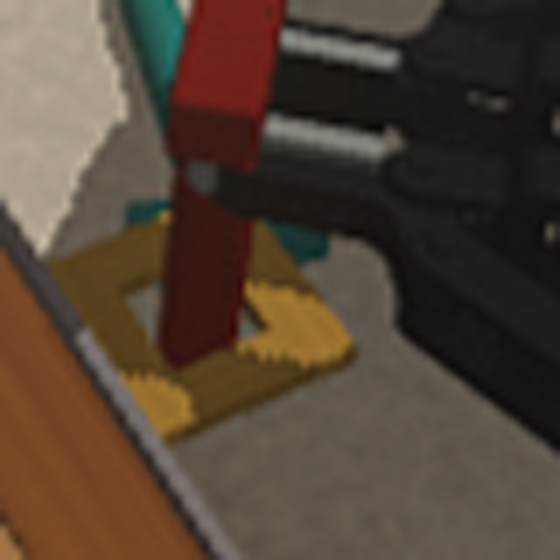

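Emit:
play_rows --increments '[0,0,0,0.8,8,-0.6,-1,0,0,0,0.8,16,-0.6,-1,0,0,0,0.8,24,-0.6,-1,0,0,0,0.8,32,-0.6,-1,0,0,0,0.8,40,-0.6,-1,0,0,0,0.8,48,-0.6,-1,0,0,0,0.8,55,-0.6,-1,0,0,0,0.8,55,-0.6,-1]'

```text
t: 16.35
eef_pos: [603.9, 204.5, 150.0]
tool_rot: [-1.571, -0.002, -0.869]
ft_force: [0.8, 0.1, -0.7]
gripper_width: 15.2
```

```bash
python3 - <<'E'
from h import *
s=st()
save('pics/s15.png',eyes.read_camera('scene'));save('pics/w15.png',eyes.read_camera('wrist'))
crop('pics/s15.png','pics/s15d.png',290,235,100,100,6)
E
```

```text
t 16.35 p [603.9 204.5 150. ] q [-0.897  1.075 -0.061  2.002  1.35   1.639 -1.519] w 15.2 F [ 0.8  0.1 -0.7]
x [ 0.646 -0.763  0.002] y [ 0.001 -0.001 -1.   ] z [ 0.763  0.646 -0.   ]
```

View pics/s15d.png

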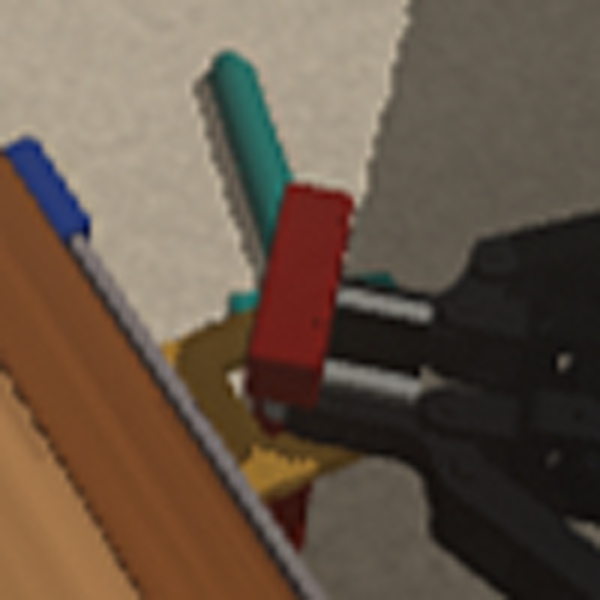

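View pics/w15.png

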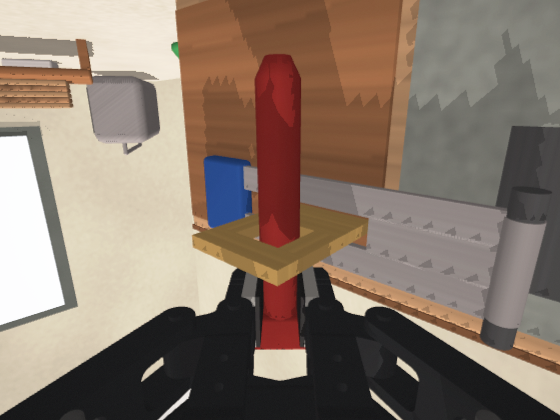

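Emit:
play_rows --increments '[0,0,0,0,3,0,-1,0,0,0,0,3,0,-1,0,0,0,0,3,0,-0.4,0,0,0,0,3,0,-0.4,0,0,0,0,3,0,-0.4]'

```text
t: 17.08
eef_pos: [604.0, 204.5, 147.7]
tool_rot: [-1.57, -0.002, -0.869]
ft_force: [0.2, 0.6, -1.1]
gripper_width: 25.8
```

```bash
python3 - <<'E'
from h import *
s=st()
save('pics/w16.png',eyes.read_camera('wrist'))
E
```

```text
t 17.07 p [604.  204.5 147.7] q [-0.897  1.079 -0.061  2.001  1.35   1.639 -1.522] w 25.8 F [ 0.2  0.6 -1.1]
x [ 0.646 -0.763  0.002] y [ 0.002 -0.001 -1.   ] z [0.763 0.646 0.001]
```

View pics/w16.png

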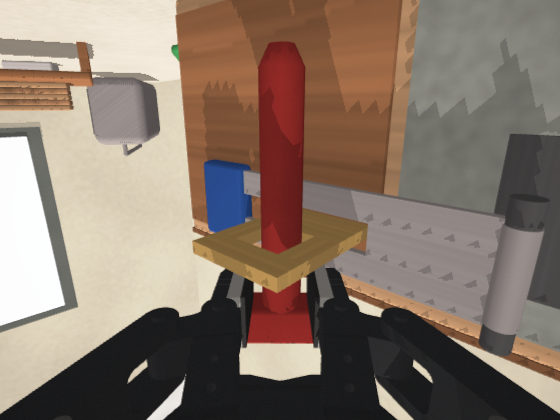

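Emit:
play_rows --increments '[0,0,0,-8,0,0,-0.4,0,0,0,-16,0,0,-0.4,0,0,0,-24,0,0,-0.4,0,0,0,-34,0,0,-0.4,0,0,0,-50,0,0,-0.4,0,0,0,-75,0,0,-0.4,0,0,0,-100,0,0,-0.4,0,0,0,-100,0,0,-0.4]'

```text
t: 18.12
eef_pos: [537.7, 284.1, 146.8]
tool_rot: [-1.57, 0.0, -0.865]
ft_force: [0.5, 0.5, -0.6]
gripper_width: 25.7
```

```bash
python3 - <<'E'
from h import *
import json
s=st(); m=eyes.camera_model('wrist'); json.dump({k:(v.tolist() if hasattr(v,'tolist') else v) for k,v in m.items()},open('m17.json','w'))
for n in('scene','top','wrist'): save(f'pics/{n}17.png',eyes.read_camera(n))
crop('pics/scene17.png','pics/s17d.png',290,235,100,100,6)
crop('pics/top17.png','pics/t17c.png',140,140,120,100,6)
E
```

```text
t 18.12 p [537.7 284.1 146.8] q [-1.021  1.084 -0.12   1.945  1.211  1.71  -1.501] w 25.7 F [ 0.5  0.5 -0.6]
x [ 0.649 -0.761 -0.   ] y [ 0.     0.001 -1.   ] z [0.761 0.649 0.001]
```

View pics/s17d.png

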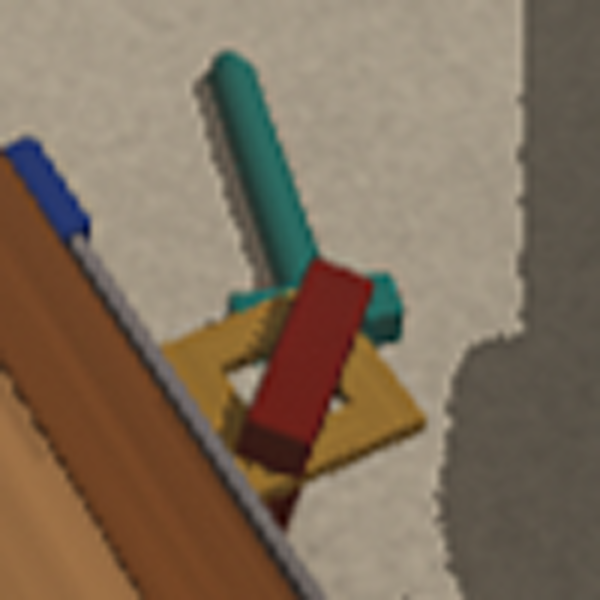

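View pics/wrist17.png

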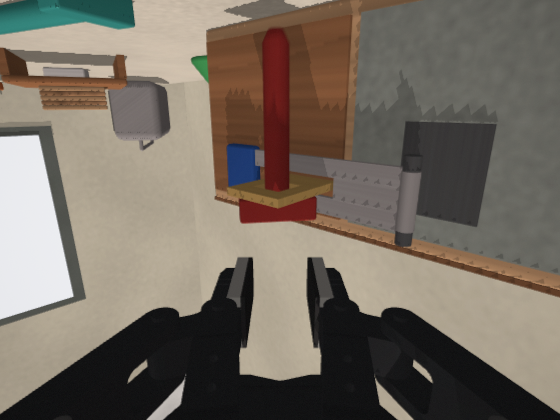

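View pics/t17c.png

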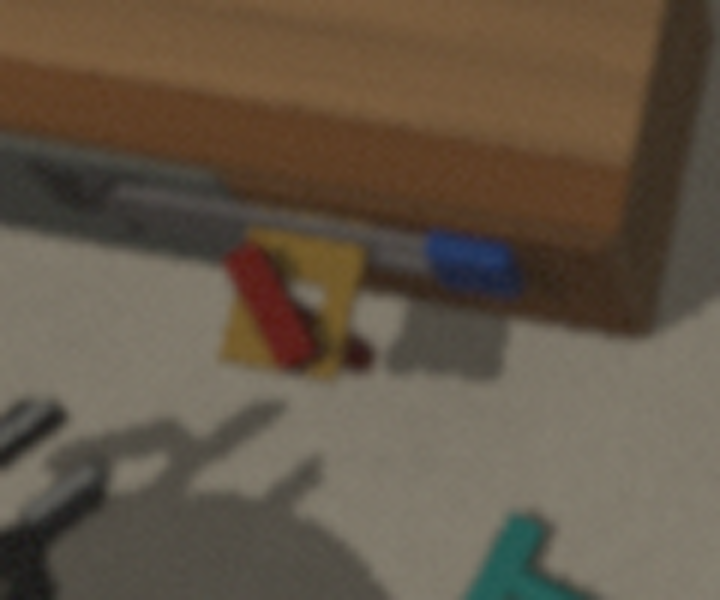

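```bash
python3 - <<'E'
from h import *
import json
T=eyes.camera_model('top');S=eyes.camera_model('scene');W=json.load(open('m17.json'));W['position']=np.array(W['position'])
print('bar S',onz(S,290+312/6,235+350/6,151),'eye S',onz(S,338.4,299.6,133))
print('bar T',onz(T,140+274/6,140+308/6,151),'eye T',onz(T,140+293/6,140+312/6,133))
print('tip T',onz(T,140+358/6,140+352/6,23))
print('tip tri W,T',tri(ray(W,275,32),ray(T,140+358/6,140+352/6)))
print('proj pred upright tip', proj(W,[605.5,202,23]),proj(W,[605.5,202,133]), (proj(T,[605.5,202,23])-140)*6)
E
```

```text
bar S [602.70827244 207.40254786 151.        ] eye S [605.11772771 203.86150502 133.        ]
bar T [600.13921758 201.11336327 151.        ] eye T [603.58258515 197.46703107 133.        ]
tip T [615.24309213 192.33675434  23.        ]
tip tri W,T [614.80579673 192.05872022  21.18983206]
proj pred upright tip [275.32586857  31.29576704] [276.03602779 194.79025845] [335.56326958 371.60331981]
```

Emit:
play_rows --increments '[0,0,0,-30,0,0,-0.4,0,0,0,-60,-20,0,-0.4,0,0,0,-60,-40,0,-0.4,0,0,0,-60,-40,0,-0.4,0,0,0,-60,-40,0,-0.4]'

```text
t: 18.9
eef_pos: [501.3, 325.4, 187.4]
tool_rot: [-1.57, -0.002, -0.87]
ft_force: [-0.1, -1.0, 0.6]
gripper_width: 25.6
```

```bash
python3 - <<'E'
from h import *
import json
s=st(); m=eyes.camera_model('wrist'); json.dump({k:(v.tolist() if hasattr(v,'tolist') else v) for k,v in m.items()},open('m18.json','w'))
for n in('scene','top','wrist'): save(f'pics/{n}18.png',eyes.read_camera(n))
crop('pics/top18.png','pics/t18c.png',140,140,120,100,6)
crop('pics/wrist18.png','pics/w18c.png',200,20,160,160,4)
E
```

```text
t 18.9 p [501.3 325.4 187.4] q [-1.089  1.025 -0.139  1.916  1.135  1.769 -1.437] w 25.6 F [-0.1 -1.   0.6]
x [ 0.645 -0.765  0.002] y [ 0.002 -0.001 -1.   ] z [0.765 0.645 0.001]
```

View pics/w18c.png

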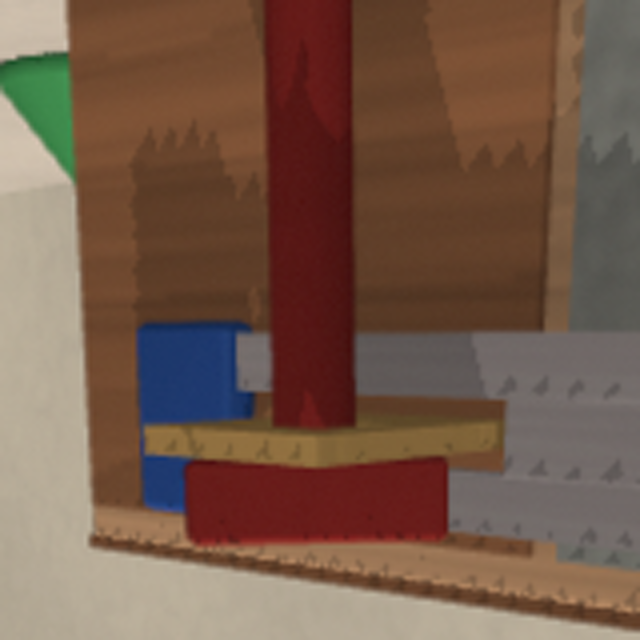

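View pics/t18c.png

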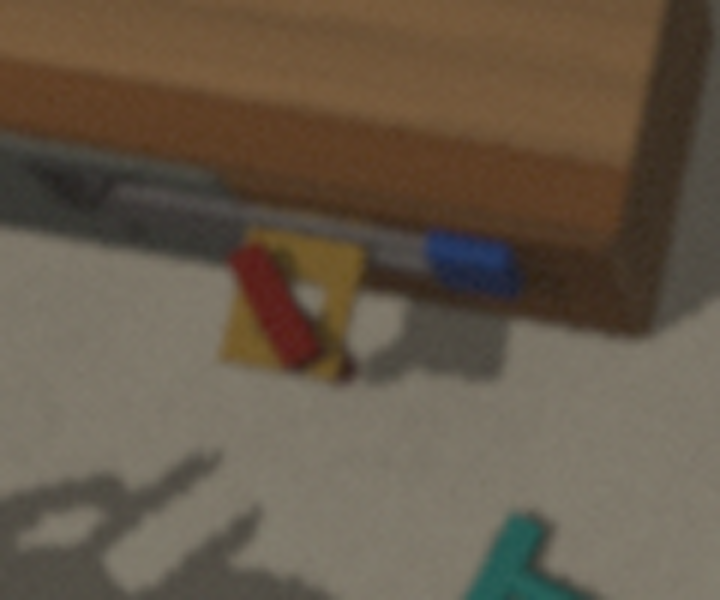

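View pics/scene18.png

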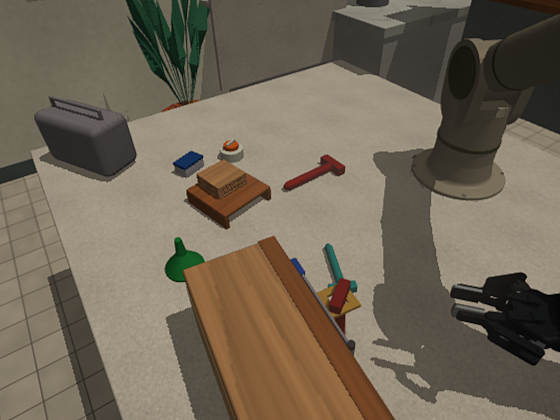

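The pin hangs on the staple and the hasp is shut. The pin was swinging a little, so I'll give it a second and a half to settle.

Emit:
play_rows --increments '[0,0,0,0,0,0,-0.4,0,0,0,0,0,0,-0.4,0,0,0,0,0,0,-0.4,0,0,0,0,0,0,-0.4,0,0,0,0,0,0,-0.4,0,0,0,0,0,0,-0.4,0,0,0,0,0,0,-0.4,0,0,0,0,0,0,-0.4]'

```text
t: 20.05
eef_pos: [500.6, 326.7, 187.3]
tool_rot: [-1.57, -0.002, -0.869]
ft_force: [-0.1, 0.2, 0.0]
gripper_width: 25.5
```

Emit:
play_rows --increments '[0,0,0,0,0,0,-0.4,0,0,0,0,0,0,-0.4,0,0,0,0,0,0,-0.4,0,0,0,0,0,0,-0.4]'

```text
t: 20.55
eef_pos: [500.6, 326.7, 187.3]
tool_rot: [-1.57, -0.002, -0.869]
ft_force: [1.2, -0.7, -0.2]
gripper_width: 25.6
```

```bash
python3 - <<'E'
from h import *
st()
save('pics/t19.png',eyes.read_camera('top'));crop('pics/t19.png','pics/t19c.png',140,140,120,100,6)
E
```

```text
t 20.55 p [500.6 326.7 187.3] q [-1.091  1.025 -0.14   1.915  1.135  1.769 -1.437] w 25.6 F [ 1.2 -0.7 -0.2]
x [ 0.646 -0.763  0.002] y [ 0.002 -0.001 -1.   ] z [0.763 0.646 0.001]
```

View pics/t19c.png

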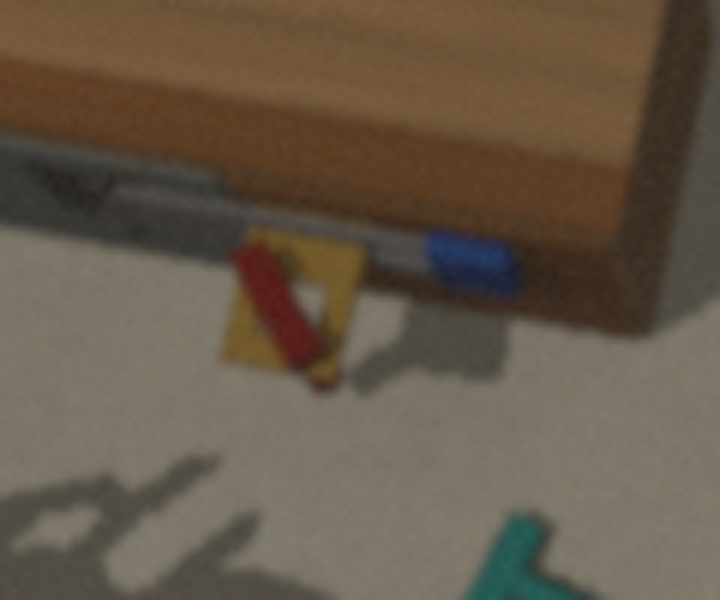

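```bash
python3 - <<'E'
from workcell import workorder
print(workorder.hand_in())
E
```

```text
the job is handed in; nothing more can be done
None
```

The cabinet is fastened. The hasp is shut with the staple through its slot, and the red pin hangs through the staple's eye with its handle resting on the staple. I handed the job in at about 20.6 s; no verdict was reported.

I drew the red pin out from under the riser by its tip and laid it down. Then I pushed the hasp's tab shut and took the pin again about 13 mm below the T bar. I turned it upright, lowered it through the eye and backed the fingers out from under the bar so it dropped.

What the last checks showed:
- **Hasp:** in the last pictures it lies along the cabinet's front. When I pushed it shut, it stopped against about 14 N.
- **Pin:** right after the drop its handle was about 4–5 mm sideways of the eye's centre and its tip about 13 mm off, swinging slightly. In the last top view, about 2.4 s later, the tip hung close to upright.
- **Robot and other objects:** the gripper was well clear of everything. In the last scene view the coasters, timer, match tin and funnel looked to be where they started.

The cameras disagreed by 2–6 mm on where the eye is. I relied mainly on the wrist camera's reading and on the pin's position relative to the eye within the same picture.

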